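# Load a tube into the tacking fixture

## Robot

A 6-joint arm with a two-finger parallel gripper is mounted at the origin on the work surface. World frame = base frame: x ahead of the robot, y to its left, z up, the work surface at z = 0. Lengths are in m, angles in rad, forces in N, time in s.
With the tool pointing down it reaches from about 0.25 to 0.725 m from the base axis. Payload 4 kg.
Tool frame: the origin (TCP) lies midway between the tips of the shut fingers; the grasp point (between the pads) lies 19 mm behind it; z points along the fingers, x is the direction in which the jaws open and shut, and the axes are right-handed (so a half turn about z gives the same grasp; the last joint's range is limited). The gripper opens to 85 mm and grips with 20 to 120 N. Pads are 22 mm wide; open, the fingers measure 114 mm over their backs; the gripper's body (76 mm by 85 mm) begins 54 mm behind the grasp point. The pads swing forward as they close: fully open they stand 13 mm farther back than shut.
Start: joints at [1.108, 0.241, 0.005, 1.335, 0, 1.571], TCP at [0.223, 0.447, 0.231] pointing down, gripper open.
Joint ranges: [-2.72, 2.72], [-1.05, 1.87], [-1.09, 1.28], [-1.99, 2.15], [-1.42, 1.44], [-3.14, 3.14]. Speed limits (rad/s): [2.79, 2.79, 3.14, 3.14, 3.14, 3.14].

## Interface

Orientations are given as a unit quaternion [x, y, z, w].
In Python, from workcell import bot, vision, ticket gives the robot as it stands.
- The arm moves only by the tool play_rows, never from a script. Its argument "deltas" is one flat list of numbers, 5 for each row, row after row: the opening, from 0 (shut) to 1 (fully open), then the shift along the tool's x, y, z in units of 60 mm (1.0 is 60 mm), then the turn about the tool's z in degrees. A call has 1 to 12 rows; each row shifts and turns the pose as measured when the row begins, along the tool's axes as they then stand; what a row does not reach is not made up. A row lasts 1/8 s, in which the tool goes at most 62.5 mm and 10.7 degrees, less where a joint would pass 70% of its speed; a pose out of reach is approached as far as the arm can. A call is refused whole if a number of a shift passes 1 or a number of a turn 10.7, either way. A call with a gripper value outside its range is refused whole. The fingers move at their own pace and stop on an object; the grip force is fixed at half the most. Time passes only in rows, so rows that do not move let the fingers close. It gives the time, the measured TCP pose, the force and the opening at its end, in the units of the state.
- bot.get_obs(): the state, without advancing time (a new reading comes with each control period).
- vision.camera(name): name is "scene" or "side" or "wrist"; returns a dict with "color" (384x512x3 uint8, blue, green, red), "intrinsics" (3x3 intrinsics, pixels), "k1" (the pictures are not rectified: a ray, as slopes to the right and down, at radius r is drawn at 1 + k1 r^2 times it, then the intrinsics apply), "rvec" (rotation vector, rad) and "tvec" (3), from world to camera coordinates, as OpenCV has them. Camera axes: x right, y down, z forward; pixel columns grow to the right and rows downward; lengths in m; the calibration is good to about 2 mm. A picture is of the moment at which its call begins. There is no depth.
- ticket.job_done(): hands the job in, once; it reports no verdict.
The state is a dict: "clock": time; "joint_pos": joint angles; "joint_vel": joint speeds; "tau": joint torques, N m; "eef_pos": TCP position; "tool_rot": TCP orientation; "ft_force": force on the tool from outside, world axes, zero at the start; "ft_torque": the same for the moment, N m; "grip_width": finger opening in m.
Only numpy, scipy, OpenCV 4.12 (cv2) and the standard library are available. Lean on these libraries where they do the work, as an engineer would, in place of code of your own. Each camera call takes 0.05 s, during which the arm holds its last target. There are 200 camera calls.

## Task

Get the tube ready for tack welding: roll it along the two fixture rails, without lifting it off them, until it drops into the V notches, and then push it endways against the red end stop. Only then push the green plug fully home into the tube's open end, and last swing the clamp arm down onto the tube. Leave the larger blue plug and everything else on the bench where it is.

Things in the scene. Friction and masses are not known exactly. Their poses are not given: they have to be found in the camera images.
- fixture: Fixed tacking fixture: blue base plate (275 x 245 x 10 mm) with two yellow rails parallel to its x axis, a V notch in each, a red end stop and a clamp. Origin: on the table, midway between the rails, below the bottom of the V; x points away from the robot (before its yaw), z up.
- rails (a point): Point midway between the rails, at their top height, at x = -100, z = 60 mm of the fixture. Rails: 14 mm thick, centred at y = -75 and +75 mm, level tops 60 mm above the table from x = -165 to -24, with 8 mm high lips at the near end (x = -175 to -165); 136 mm free between the rails.
- v_seat (a point): Where the tube's axis lies when seated in the V: fixture x = 0, y = 0, z = 78.4 mm. The 45 degree V faces go from x = -24, z = 60 down to x = 0, z = 36 and up to x = 34, z = 70 mm, where the rails end. Beyond stands the clamp post: x = 53 to 83, y within 22, up to z = 130 mm.
- stop_face (a point): Point on the face of the red end stop, at x = 0, y = +135, z = 78.4 mm of the fixture; the face looks to the fixture's -y. The stop plate is 70 mm wide (x = -35 to 35), 12 mm thick and 90 mm high.
- tube: Loose round aluminium tube, outside diameter 60, bore 54, length 240 mm, about 0.55 kg, open at both ends. Origin in the middle of its axis; its y axis runs along the tube (towards the stop end); x and z turn as it rolls. At the start it lies across the rails on their level part, a little askew (axis 90 mm above the table).
- tube_mouth (a point): Centre of the tube's -y end: the open end which takes the plug.
- tube_far_end (a point): Centre of the tube's +y end, the one that goes against the stop.
- plug: Loose green plug, black handle, 0.13 kg, lying with its axis (y) level. Origin: on the axis, at the shoulder face, 25.5 mm above the table. Round spigot, diameter 51, 45 mm long (last 9 mm tapering to 41), points to +y; square flange 51 x 51 mm runs from y = 0 to -8, square handle 18 x 18 mm from y = -8 to -60. Fully home, the flange bears on the tube's end.
- plug_handle (a point): Grip point of the plug: on its axis, 34 mm behind the shoulder face, the middle of the 18 mm square handle.
- clamp (a joint): Angle of the clamp arm (rad): 0 = level, its rubber pad resting on top of a tube lying in the V; about 1.45 = standing up, open. Stiff: it stays where it is left, about 2 N at the grip moves it.
- clamp_hinge (a point): Hinge of the clamp, axis along the fixture's y, at x = +62, y = 0, z = 118.4 mm of the fixture. At angle 0 the arm (16 wide, 12 mm thick) reaches from the hinge to the fixture's -x; it opens upward.
- clamp_grip (a point): Middle of the red grip at the end of the clamp arm, 117.5 mm from the hinge; the grip is 45 mm long, 20 wide, 16 mm thick.
- big_plug: Bystander: larger plug of the same shape in blue, spigot diameter 66 mm, too big for this tube. Origin as for the plug, 33 mm above the table.
- brush: Bystander: brush lying on the left.
- spray_can: Bystander: spray can, diameter 66, 190 mm high, at the back left.
- hoop: Bystander: flat steel hoop, diameter 120, 32 mm high, at the back right.
- hammer: Bystander: hammer lying on the left.
- magnet_square: Bystander: red triangular welding square, 16 mm thick, about 110 mm sides, at the back right.
- tape_measure: Bystander: yellow tape measure, 65 x 40 x 62 mm, on the right.
Things that resemble listed ones, but are neither listed nor needed, are in the scene too. Several things have the shape of the tube; the one meant has the colours described above.

How it is judged:
On the way, in this order (a step that is already met when the one before it is completed fails the run):
1. the tube lies in both V notches (x of tube in the frame of fixture between -0.005 and 0.005 m and z of tube in the frame of fixture between 0.072 and 0.083 m and angle between the y axis of tube and the y axis of fixture, either way round below 0.04 rad), for 0.2 s.
2. the tube, in the V notches, is against the end stop (all of step 1 and y of tube_far_end in the frame of fixture above 0.131 m), for 0.2 s.
3. the green plug is fully home in the tube (distance between plug and tube_mouth below 0.0055 m and angle between the y axis of plug and the y axis of tube, either way round below 0.1 rad), for 0.2 s.
4. the clamp arm is down on the tube (all of step 3 and value of joint clamp below 0.05 rad), for 0.2 s.
At the end, for the whole second after the job is handed in: The tube lies at rest in both V notches (axis within 5 mm of the bottom of the V, square within 0.04 rad), its far end within 4 mm of the stop, the plug's shoulder within about 5 mm of the tube's mouth, and the clamp arm down (below 0.05 rad) (all of step 2 and all of step 4 and linear speed of each of tube, plug below 0.01 m/s); the robot touches nothing.
It fails at once if the tube is lifted more than 25 mm off the rails (z of tube in the frame of fixture above 0.115 m).
It fails at once if the tube falls off the rails (z of tube in the frame of fixture below 0.06 m).
It fails at once if the larger blue plug is moved more than 30 mm (distance of big_plug from where it was at the start of the episode above 0.03 m).
It fails at once if another thing on the bench is moved more than 30 mm (distance of any of brush, spray_can, hoop, hammer, magnet_square, tape_measure from where it was at the start of the episode above 0.03 m).
It also fails if it takes over 72 s, if anything falls off the work surface, if the arm or the gripper's body presses on something with over 40 N, if the wrist force passes 120 N, or if a joint passes its speed limit or range.

## Working session

There is one attempt and no reset: what is moved stays moved. The work goes in short steps, Python scripts to look and compute and a tool call to move; the robot and the scene stay as the last step left them, time stands still between calls to the robot, and variables do not carry over. Pictures are saved under pics/ and viewed, about 8 in all and at most 12, crops included, and the job is handed in when it is done.

Besides the shell and the picture viewer there is one more tool, called after "Emit:" as name(argument=value, ...), one argument or row to a line, values as JSON. play_rows: Moves the arm, as the interface text tells. Its arguments: {"type":"object","properties":{"deltas":{"type":"array"}},"required":["deltas"]}

```bash
ls; mkdir -p pics
cat > h.py <<'E'
import numpy as np, cv2
from workcell import bot, vision, ticket
from scipy.spatial.transform import Rotation as R
def cam(n):
    c=vision.camera(n); c={k:(np.array(v) if k!='k1' else float(v)) for k,v in c.items()}
    c['Rm']=cv2.Rodrigues(c['rvec'].astype(float))[0]; c['t']=c['tvec'].ravel(); c['C']=-c['Rm'].T@c['t']; return c
def ray(c,u,v):
    K=c['intrinsics']; x=np.array([(u-K[0,2])/K[0,0],(v-K[1,2])/K[1,1]]); y=x.copy()
    for _ in range(20): y=x/(1+c['k1']*(y@y))
    d=c['Rm'].T@np.array([y[0],y[1],1]); return d
def onz(c,u,v,z):
    d=ray(c,u,v); return c['C']+d*(z-c['C'][2])/d[2]
def proj(c,p):
    q=c['Rm']@np.array(p)+c['t']; x=q[:2]/q[2]; x=x*(1+c['k1']*(x@x)); K=c['intrinsics']
    return np.array([K[0,0]*x[0]+K[0,2],K[1,1]*x[1]+K[1,2]])
def tri(obs):
    A=np.zeros((3,3));b=np.zeros(3)
    for c,u,v in obs:
        d=ray(c,u,v); d/=np.linalg.norm(d); P=np.eye(3)-np.outer(d,d); A+=P; b+=P@c['C']
    return np.linalg.solve(A,b)
E
python3 - <<'E'
from h import *
import pickle
o=bot.get_obs(); print({k:np.round(v,3) for k,v in o.items()})
cs={n:cam(n) for n in("scene","side","wrist")}
pickle.dump(cs,open('c0.pkl','wb'))
for n,c in cs.items(): print(n,c['C'].round(3),c['k1'],c['intrinsics'][0,0], c['Rm'][2].round(2)); cv2.imwrite(f'pics/{n}0.png',c['color'])
cv2.imwrite('pics/a.png',cv2.resize(cs['scene']['color'],(800,600)))
cv2.imwrite('pics/b.png',cv2.resize(cs['side']['color'],(800,600)))
E
```

```text
pics
{'clock': np.float64(0.0), 'joint_pos': array([1.108, 0.241, 0.004, 1.335, 0.   , 1.571]), 'joint_vel': array([-0.   ,  0.   ,  0.   , -0.   ,  0.001,  0.001]), 'tau': array([-2.0000e-03, -3.7232e+01,  2.5241e+01,  1.7000e-02, -0.0000e+00,
        0.0000e+00]), 'eef_pos': array([0.223, 0.447, 0.23 ]), 'tool_rot': array([ 0.85 ,  0.526, -0.001,  0.001]), 'ft_force': array([-0.49 , -0.942,  0.454]), 'ft_torque': array([-0.019, -0.007,  0.023]), 'grip_width': np.float64(0.085)}
scene [ 1.393 -0.443  1.258] -0.03434353072548441 450.40394746653624 [-0.58  0.3  -0.76]
side [-0.026 -0.762  0.661] -0.10973121637219564 373.86619089578403 [ 0.51  0.7  -0.5 ]
wrist [0.151 0.484 0.373] -0.011976833841483769 293.6788191826892 [ 0.28 -0.14 -0.95]
```

View pics/a.png

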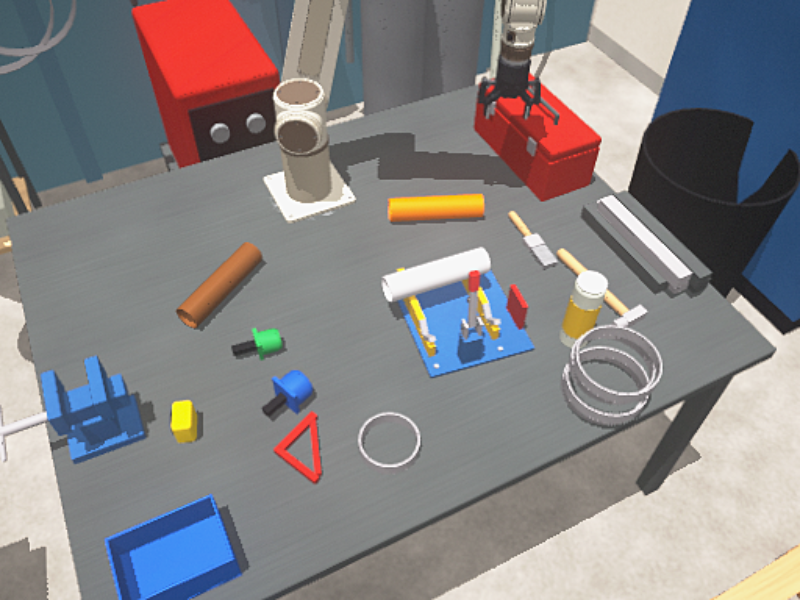

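View pics/b.png

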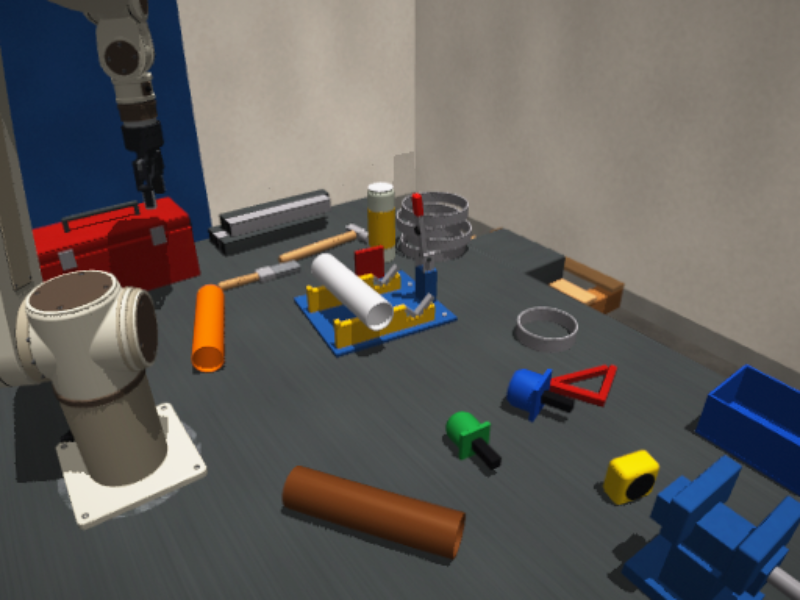

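Scene picture (800x600): the white aluminium tube lies on the yellow rails at (437,273). Lookalikes are the orange tube (435,207) and the brown tube (220,285). The green plug is at (260,342), with the blue plug at (290,390) as its lookalike. The red stop is at (517,306), and the clamp stands open at (473,300). The side picture agrees: tube (350,290), green plug (470,435). I choose the white tube and the green plug, and check both in a close crop.

Run:
```python
from h import *
import pickle
cs=pickle.load(open('c0.pkl','rb'))
def crop(n,x,y,w,h,s): 
    return cv2.resize(cs[n]['color'][y:y+h,x:x+w],(int(w*s),int(h*s)),interpolation=cv2.INTER_CUBIC)
a=crop('scene',240,150,106,98,4); b=crop('side',184,120,112,112,3.57)
d=crop('scene',140,200,80,36,5);e=crop('side',280,255,75,45,5)
im=np.zeros((600,800,3),np.uint8)
for q,(x,y) in ((a,(0,0)),(b,(400,0)),(d,(0,400)),(e,(400,400))):
    h,w=q.shape[:2]; h=min(h,600-y); w=min(w,(400 if x==0 else 800-x)); im[y:y+h,x:x+w]=q[:h,:w]
cv2.imwrite('pics/c.png',im)
for n,c in cs.items():
    hsv=cv2.cvtColor(c['color'],cv2.COLOR_BGR2HSV)
    for nm,lo,hi in (('green',(45,100,50),(80,255,255)),('yellow',(20,150,80),(32,255,255)),('red',(0,180,80),(6,255,255)),('blue',(105,150,60),(120,255,255))):
        m=cv2.inRange(hsv,lo,hi); k,l,s,ce=cv2.connectedComponentsWithStats(m)
        print(n,nm,[(s[i].tolist(),ce[i].round(1).tolist()) for i in range(1,k) if s[i,4]>25])
```

```text
scene green [([161, 210, 20, 20, 248], [170.6, 218.0])]
scene yellow [([249, 124, 60, 13, 472], [278.7, 129.4]), ([306, 184, 14, 33, 116], [311.0, 201.6]), ([259, 189, 19, 39, 163], [267.8, 205.4]), ([360, 191, 25, 26, 335], [370.1, 204.8]), ([109, 256, 17, 27, 380], [117.4, 269.4])]
scene red [([85, 0, 93, 96, 4768], [126.5, 34.7]), ([304, 54, 81, 55, 1545], [345.6, 79.9]), ([340, 94, 39, 19, 137], [352.1, 102.7]), ([337, 114, 19, 15, 34], [344.0, 122.5]), ([327, 182, 10, 15, 39], [331.5, 189.2]), ([176, 264, 29, 45, 402], [193.3, 286.5])]
scene blue [([418, 0, 94, 130, 6366], [478.1, 47.8]), ([479, 119, 33, 76, 1191], [500.3, 161.1]), ([259, 178, 82, 63, 1612], [300.0, 214.8]), ([500, 193, 12, 8, 27], [505.3, 196.5]), ([43, 228, 25, 36, 452], [56.5, 248.2]), ([174, 237, 26, 27, 373], [187.3, 247.7]), ([26, 238, 13, 31, 250], [32.2, 252.5]), ([70, 240, 11, 14, 103], [75.0, 246.6]), ([53, 266, 12, 6, 37], [58.8, 268.8]), ([44, 276, 48, 18, 224], [61.4, 284.1]), ([67, 316, 88, 68, 3960], [110.8, 354.7])]
side green [([285, 263, 29, 31, 526], [298.2, 275.9])]
side yellow [([235, 133, 1
[... 546 characters left out ...]
7, 71.8]), ([94, 0, 41, 155, 3089], [112.8, 74.9]), ([245, 173, 24, 25, 266], [258.4, 187.3]), ([188, 172, 104, 56, 889], [237.1, 204.0]), ([445, 233, 67, 83, 3405], [483.5, 270.0]), ([325, 236, 28, 34, 595], [337.9, 249.4]), ([421, 291, 91, 86, 3025], [467.9, 331.7]), ([400, 342, 36, 42, 630], [417.6, 361.7]), ([456, 375, 33, 9, 162], [471.6, 380.7])]
wrist green []
wrist yellow [([25, 227, 198, 39, 4518], [125.2, 246.6]), ([180, 347, 14, 12, 105], [185.8, 352.3]), ([91, 369, 22, 15, 215], [101.9, 377.4])]
wrist red [([272, 0, 240, 241, 39291], [407.9, 104.3]), ([509, 0, 3, 14, 28], [510.3, 4.9])]
wrist blue [([170, 327, 65, 29, 757], [203.3, 339.9]), ([90, 363, 16, 13, 98], [96.8, 367.6])]
```

View pics/c.png

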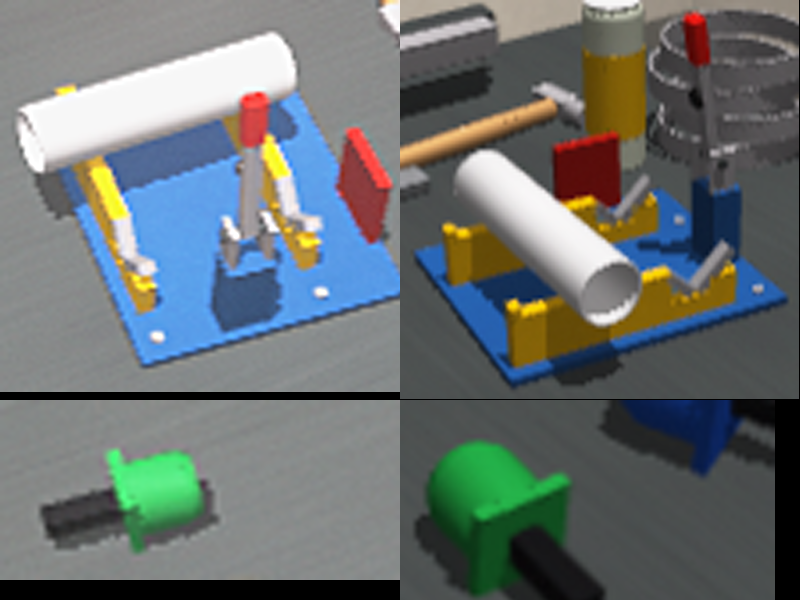

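Crop: the white tube (open mouth at crop (609,291)) lies across the yellow rails, and the clamp is open. The green plug's handle points right in the side view and left in the scene view. The choice is confirmed, so next I measure.

Run:
```python
from h import *
import pickle
from scipy.optimize import least_squares
cs=pickle.load(open('c0.pkl','rb')); S,D=cs['scene'],cs['side']
s=lambda x,y:(S,240+x/4,150+y/4)
d=lambda x,y:(D,184+(x-400)/3.57,120+y/3.57)
s2=lambda x,y:(S,140+x/5,200+(y-400)/5)
d2=lambda x,y:(D,280+(x-400)/5,255+(y-400)/5)
P=[(d(553,150),(-.035,.135,.09)),(d(619,133),(.035,.135,.09)),(d(510,303),(-.175,-.082,.068)),(d(735,265),(.034,-.082,.07)),
(s(345,130),(-.035,.141,.09)),(s(388,185),(.035,.141,.09)),(s(155,305),(.034,-.068,.02)),(d(513,380),(-.175,'ym',.01))]
P=P[:6]
C=[(d(785,296),1,0),(s(145,362),1,0),(d(416,253),0,1),(s(295,88),0,1),(d(513,378),0,0)]
def f(p,out=False):
    c,sn=np.cos(p[2]),np.sin(p[2]); r=[]
    W=lambda q:(p[0]+c*q[0]-sn*q[1],p[1]+sn*q[0]+c*q[1],q[2])
    for o,q in P: r.append(proj(o[0],W(q))-o[1:])
    for o,a,b in C: r.append(proj(o[0],W((p[3]+.275*a,p[4]+.245*b,.01)))-o[1:])
    return np.array(r) if out else np.ravel(r)
q=least_squares(f,[.5,.1,0,-.18,-.1],loss='soft_l1'); print(q.x.round(4),np.degrees(q.x[2])); print(f(q.x,1).round(1).tolist())
x,y,a=q.x[:3]; T=np.array([[np.cos(a),-np.sin(a)],[np.sin(a),np.cos(a)]])
inv=lambda p:np.r_[T.T@(p[:2]-[x,y]),p[2]]
m=tri([s(32,140),d(609,291)]); e=tri([s(283,62),d(473,168)])
print('mouth',m,inv(m),'far',e,inv(e),'len',np.linalg.norm(e-m))
h=tri([s2(48,523),(D,315.5,294.4)]); print('handle end',h)
print('tip tri',tri([s2(205,490),d2(430,500)]))
fl=tri([s2(113,455),d2(570,480)]); print('flange corner far',fl)
fc=tri([s2(126,503),d2(522,535)]); print('flange centre',fc)
print('clamp top', inv(tri([s(255,95),d(694,16)])))
np.save('fix.npy',[x,y,a])
```

```text
[ 0.6003  0.113  -0.146  -0.1819 -0.0912] -8.364962982916577
[[1.1, -0.1], [0.5, 0.6], [0.0, 2.2], [-1.5, -4.8], [1.4, -0.8], [-0.8, 0.3], [1.1, -0.7], [-0.0, 0.4], [-0.0, -1.4], [-1.6, -4.7], [-0.6, -0.4]]
mouth [0.47829947 0.00306697 0.09004011] [-0.1046648  -0.12655272  0.09004011] far [0.4932883  0.24664484 0.09576113] [-0.12527066  0.11661439  0.09576113] len 0.24410566516087367
handle end [ 0.44156168 -0.34613592  0.02568334]
tip tri [ 0.44476023 -0.23792282  0.00348198]
flange corner far [ 0.45318963 -0.30677618  0.07402527]
flange centre [ 0.44931255 -0.29607439  0.02413972]
clamp top [0.04335411 0.00207363 0.25725294]
```

```bash
cat >> h.py <<'E'
def fix():
    return np.load('fix.npy')
def w(p):
    x,y,a=fix(); c,s=np.cos(a),np.sin(a); return np.array([x+c*p[0]-s*p[1],y+s*p[0]+c*p[1],p[2]])
def inv(p):
    x,y,a=fix(); c,s=np.cos(a),np.sin(a); d=np.array(p)[:2]-[x,y]; return np.r_[c*d[0]+s*d[1],-s*d[0]+c*d[1],p[2]]
def go(t,heading=None):
    "world target and tool-x heading (deg): total shift in tool axes (units of 60mm), turn (deg)"
    o=bot.get_obs(); M=R.from_quat(o['tool_rot']).as_matrix(); h=np.degrees(np.arctan2(M[1,0],M[0,0]))
    d=M.T@(np.array(t)-o['eef_pos'])/.06
    print('t',round(float(o['clock']),2),'tcp',o['eef_pos'].round(4),'fix',inv(o['eef_pos']).round(4),'heading',h.round(2),'F',np.round(o['ft_force'],1),'w',round(float(o['grip_width']),4))
    print('tool shift units',d.round(3),'turn',None if heading is None else round(((h-heading+180)%360)-180,2))
E
python3 - <<'E'
from h import *
import pickle
cs=pickle.load(open('c0.pkl','rb'));print('orange',onz(cs['scene'],278.7,129.4,.03))
go(w((-.19,-.003,.15)),90+np.degrees(fix()[2]))
E
```

```text
orange [0.21784098 0.26746815 0.03      ]
t 0.15 tcp [0.223  0.447  0.2306] fix [-0.4218  0.2755  0.2306] heading 63.48 F [-0.   0.2  0.4] w 0.0855
tool shift units [-3.205  5.117  1.349] turn -18.15
```

Emit:
play_rows(
  deltas=[1,0,0,0,-9,1,0,0,0,-9],
)

```text
clock: 0.4
eef_pos: [0.2228, 0.4465, 0.2298]
tool_rot: [0.755, 0.656, -0.002, 0.001]
ft_force: [0.3, 0.3, -0.3]
grip_width: 0.0851
```

Run:
```python
from h import *
go(w((-.19,-.003,.15)),90+np.degrees(fix()[2]))
```

```text
t 0.4 tcp [0.2228 0.4465 0.2298] fix [-0.422   0.275   0.2298] heading 82.03 F [ 0.3  0.3 -0.3] w 0.0851
tool shift units [-4.655  3.836  1.341] turn 0.4
```

Emit:
play_rows(
  deltas=[1,-0.58,0.48,0.05,0,1,-0.58,0.48,0.05,0,1,-0.58,0.48,0.05,0,1,-0.58,0.48,0.05,0,1,-0.58,0.48,0.05,0,1,-0.58,0.48,0.05,0,1,-0.58,0.48,0.05,0,1,-0.58,0.48,0.05,0,1,0,0,0,0],
)

```text
clock: 1.52
eef_pos: [0.4175, 0.1301, 0.2032]
tool_rot: [0.753, 0.658, -0.003, 0.001]
ft_force: [-0.6, 0.4, -1.1]
grip_width: 0.0854
```

Run:
```python
from h import *
go(w((-.19,-.003,.15)),90+np.degrees(fix()[2]))
c=cam('wrist'); im=c['color'].copy()
for p in ((-.175,-.082,.068),(-.175,.082,.068),(-.024,-.082,.06),(-.024,.082,.06),(0,-.082,.036),(0,.082,.036),(-.1047,-.1265,.09),(-.1253,.1166,.09),(-.035,.135,.09),(.035,.135,.09)):
    u=proj(c,w(p)); print(p,u.round(1)); cv2.drawMarker(im,tuple(int(round(v)) for v in u),(255,0,255),cv2.MARKER_CROSS,7,1)
cv2.imwrite('pics/d.png',cv2.resize(im,(800,600)))
```

```text
t 1.52 tcp [0.4175 0.1301 0.2032] fix [-0.1833 -0.0097  0.2032] heading 82.27 F [-0.6  0.4 -1.1] w 0.0854
tool shift units [ 0.118 -0.108  0.887] turn 0.64
(-0.175, -0.082, 0.068) [184.6 189.8]
(-0.175, 0.082, 0.068) [349.6 191.9]
(-0.024, -0.082, 0.06) [194.6 309.7]
(-0.024, 0.082, 0.06) [333.5 311.6]
(0, -0.082, 0.036) [199.5 312.3]
(0, 0.082, 0.036) [327.2 314. ]
(-0.1047, -0.1265, 0.09) [139.4 263. ]
(-0.1253, 0.1166, 0.09) [386.  247.8]
(-0.035, 0.135, 0.09) [390.4 323. ]
(0.035, 0.135, 0.09) [380.9 372.2]
```

View pics/d.png

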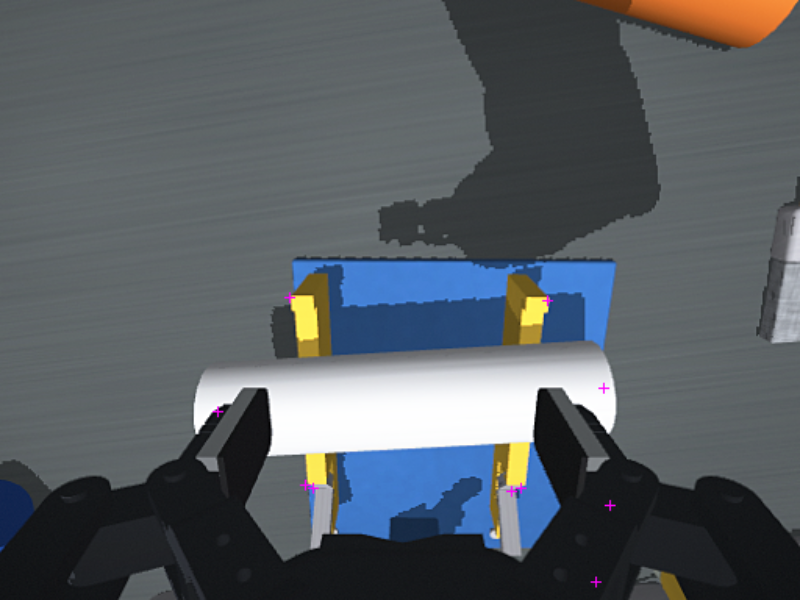

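The wrist picture agrees with the fixture fit: rail lips predicted at (290,298) and (548,300), seen within about 3 px. The tube lies slightly askew, as measured. I descend behind it with the jaws spread along the tube.

Emit:
play_rows(
  deltas=[1,0.12,-0.1,0.6,0,1,0,0,0.6,0,1,0,0,0.6,0,1,0,0,0.55,0,1,0,0,0,0],
)

```text
clock: 2.2
eef_pos: [0.4093, 0.144, 0.0597]
tool_rot: [0.75, 0.661, -0.002, -0.0]
ft_force: [-0.5, 0.1, 0.2]
grip_width: 0.0856
```

Run:
```python
from h import *
go(w((-.15,-.003,.062)),90+np.degrees(fix()[2]))
```

```text
t 2.2 tcp [0.4093 0.144  0.0597] fix [-0.1935  0.0029  0.0597] heading 82.82 F [-0.5  0.1  0.2] w 0.0856
tool shift units [-0.113  0.722 -0.04 ] turn 1.18
```

Emit:
play_rows(
  deltas=[1,-0.06,0.2,0,1.2,1,-0.04,0.2,0,0,1,0,0.15,0,0,1,0,0.1,0,0,1,0,0.1,0,0,1,0,0.1,0,0,1,0,0.1,0,0,1,0,0.1,0,0],
)

```text
clock: 3.2
eef_pos: [0.4786, 0.1301, 0.0646]
tool_rot: [0.757, 0.654, 0.003, 0.001]
ft_force: [-1.0, -0.6, -1.0]
grip_width: 0.0853
```

```bash
cat > look.py <<'E'
from h import *
import sys
x,y,z,h=map(float,sys.argv[1:5]); go(w((x,y,z)),h+np.degrees(fix()[2]))
E
python3 look.py -.06 -.003 .062 90
```

```text
t 3.2 tcp [0.4786 0.1301 0.0646] fix [-0.1228 -0.0008  0.0646] heading 81.61 F [-1.  -0.6 -1. ] w 0.0853
tool shift units [-0.036  1.047  0.049] turn -0.02
```

Emit:
play_rows(
  deltas=[1,-0.03,0.1,0.04,0,1,0,0.1,0,0,1,0,0.1,0,0,1,0,0.08,0,0,1,0,0.08,0,0,1,0,0.08,0,0,1,0,0.08,0,0,1,0,0.08,0,0,1,0,0.07,0,0],
)

```text
clock: 4.32
eef_pos: [0.527, 0.121, 0.062]
tool_rot: [0.757, 0.654, 0.002, 0.001]
ft_force: [0.8, -0.6, 0.3]
grip_width: 0.0852
```

```bash
python3 look.py -.045 -.003 .062 90
python3 - <<'E'
from h import *
a=cam('side')['color'][110:240,180:310]; b=cam('scene')['color'][145:250,235:350]
cv2.imwrite('pics/e.png',np.hstack([cv2.resize(a,(400,400),interpolation=2),cv2.resize(b,(400,365),interpolation=2).copy() if 0 else cv2.copyMakeBorder(cv2.resize(b,(400,365),interpolation=2),0,35,0,0,0)]))
E
```

```text
t 4.33 tcp [0.527 0.121 0.062] fix [-0.0736 -0.0028  0.062 ] heading 81.62 F [ 0.8 -0.6  0.3] w 0.0852
tool shift units [-0.003  0.477  0.002] turn -0.01
```

View pics/e.png

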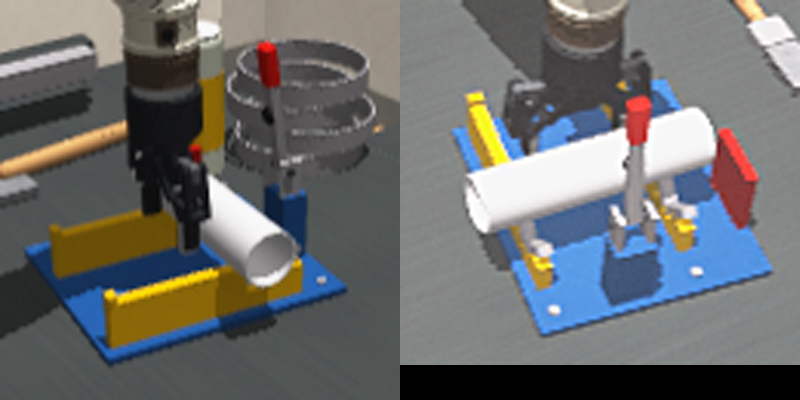

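The picture shows the tube ahead of the fingers at the V notches. Its mouth is at crop (271,258) and (480,203), so I triangulate that.

Run:
```python
from h import *
import pickle
cs=pickle.load(open('c0.pkl','rb'))
m=tri([(cs['side'],268.1,193.8),(cs['scene'],258,203.4)]); print(inv(m))
e=onz(cs['scene'],235+(697-400)/3.478,145+142/3.478,.0784); print(inv(e))
```

```text
[-0.01739904 -0.11987264  0.08854075]
[-0.03397341  0.11457383  0.0784    ]
```

Emit:
play_rows(
  deltas=[1,0,0.06,0,0,1,0,0.06,0,0,1,0,0.06,0,0,1,0,0.06,0,0,1,0,0.06,0,0,1,0,0.06,0,0,1,0,0.06,0,0,1,0,0,0,0,1,0,0,0,0,1,0,0,0,0],
)

```text
clock: 5.68
eef_pos: [0.5536, 0.117, 0.062]
tool_rot: [0.757, 0.654, 0.002, 0.001]
ft_force: [-0.1, 1.0, 0.2]
grip_width: 0.0852
```

```bash
cat > tube.py <<'E'
from h import *
# white-tube silhouette in both views: brightness mask; save crops
import sys
S=cam('scene');D=cam('side')
for n,c in(('scene',S),('side',D)):
    hsv=cv2.cvtColor(c['color'],cv2.COLOR_BGR2HSV); m=cv2.inRange(hsv,(0,0,190),(180,25,255))
    k,l,s,ce=cv2.connectedComponentsWithStats(m); i=1+np.argmax([s[j,4] if 180<ce[j,0]<340 and 130<ce[j,1]<240 else 0 for j in range(1,k)])
    r=cv2.minAreaRect(np.argwhere(l==i)[:,::-1].astype(np.float32)); print(n,s[i],ce[i].round(1),np.round(cv2.boxPoints(r),1).tolist())
a=D['color'][110:240,180:310]; b=S['color'][145:250,235:350]
cv2.imwrite(sys.argv[1],np.hstack([cv2.resize(a,(400,400),interpolation=2),cv2.copyMakeBorder(cv2.resize(b,(400,365),interpolation=2),0,35,0,0,0)]))
E
python3 look.py -.042 -.003 .062 90; python3 tube.py pics/f.png
```

```text
t 5.67 tcp [0.5536 0.117  0.062 ] fix [-0.0467 -0.0029  0.062 ] heading 81.61 F [-0.1  1.   0.2] w 0.0852
tool shift units [-0.002  0.079  0.001] turn -0.02
scene [256 191  44  27 692] [278.  203.6] [[254.3000030517578, 199.8000030517578], [298.5, 190.5], [302.20001220703125, 208.3000030517578], [258.0, 217.60000610351562]]
side [254 168  24  25 258] [263.9 181.6] [[248.5, 175.5], [257.5, 166.5], [277.0, 186.0], [268.0, 195.0]]
```

View pics/f.png

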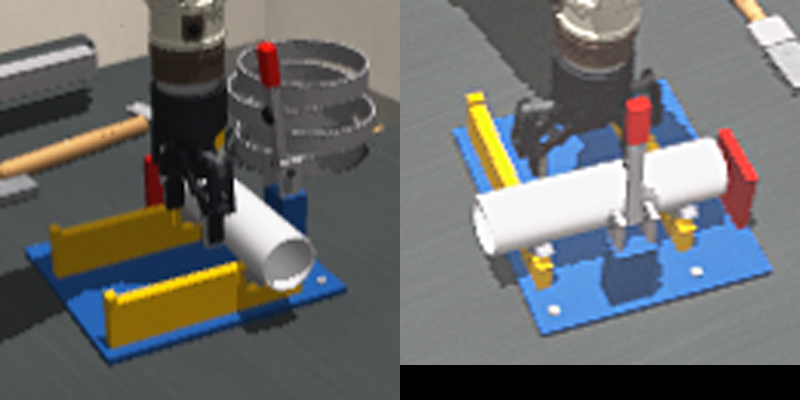

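The tube now looks seated, with its mouth at crop (289,263) and (486,225). I check the height.

```bash
python3 - <<'E'
from h import *
import pickle
cs=pickle.load(open('c0.pkl','rb'))
m=tri([(cs['side'],273.9,195.5),(cs['scene'],259.7,209.7)]); print(inv(m))
e=onz(cs['scene'],235+(716-400)/3.478,145+172/3.478,.0784); print(inv(e))
E
python3 look.py -.09 -.003 .062 90
```

```text
[ 0.00203111 -0.12046733  0.07773979]
[0.00769233 0.11678542 0.0784    ]
t 5.78 tcp [0.5536 0.117  0.062 ] fix [-0.0468 -0.0029  0.062 ] heading 81.62 F [ 1.1 -0.1 -0.6] w 0.0857
tool shift units [-0.003 -0.72  -0.004] turn -0.02
```

Emit:
play_rows(
  deltas=[1,0,-0.3,0,0,1,0,-0.3,-0.1,0,1,0,0,-0.6,0,1,0,0,-0.7,0,0,-0.3,0,-0.6,0,0,-0.6,0.1,0,0,0,-0.6,0.2,0,0,0,-0.6,0.4,0,0,0,-0.5,0.4,0,0,0,0,0.3,0,0],
)

```text
clock: 7.02
eef_pos: [0.5768, -0.0482, 0.1873]
tool_rot: [0.756, 0.655, 0.002, 0.002]
ft_force: [0.6, -0.5, -0.2]
grip_width: -0.0003
```

```bash
python3 look.py 0 -.15 .046 90
```

```text
t 7.03 tcp [ 0.5768 -0.0482  0.1873] fix [ 0.0002 -0.1629  0.1873] heading 81.83 F [ 0.6 -0.5 -0.2] w -0.0003
tool shift units [ 0.213 -0.018  2.355] turn 0.2
```

Emit:
play_rows(
  deltas=[0,0,0,0.6,0,0,0,0,0.6,0,0,0,0,0.6,0,0,0,0,0.5,0,0,0,0,0,0],
)

```text
clock: 7.65
eef_pos: [0.5811, -0.0501, 0.0471]
tool_rot: [0.757, 0.654, 0.005, 0.004]
ft_force: [-0.8, -0.2, 0.2]
grip_width: -0.0003
```

```bash
python3 look.py 0 -.1195 .046 90
```

```text
t 7.65 tcp [ 0.5811 -0.0501  0.0471] fix [ 0.0048 -0.1642  0.0471] heading 81.68 F [-0.8 -0.2  0.2] w -0.0003
tool shift units [ 0.745 -0.08   0.018] turn 0.04
```

Emit:
play_rows(
  deltas=[0,0.15,-0.08,0,0,0,0.15,0,0.02,0,0,0.1,0,0,0,0,0.07,0,0,0,0,0.06,0,0,0,0,0.05,0,0,0,0,0.05,0,0,0],
)

```text
clock: 8.52
eef_pos: [0.5826, -0.0256, 0.0558]
tool_rot: [0.76, 0.65, -0.003, 0.017]
ft_force: [-3.5, -7.6, 3.5]
grip_width: 0.0002
```

```bash
python3 look.py 0 -.1195 .046 90
```

```text
t 8.53 tcp [ 0.5826 -0.0256  0.0558] fix [ 0.0027 -0.1398  0.0558] heading 81.04 F [-3.5 -7.6  3.5] w 0.0002
tool shift units [ 0.342 -0.051  0.153] turn -0.6
```

```bash
python3 tube.py pics/g.png
```

```text
scene [263 191  37  24 461] [283.4 203.1] [[261.0, 196.3000030517578], [298.5, 190.8000030517578], [301.20001220703125, 208.6999969482422], [263.6000061035156, 214.1999969482422]]
side [232 155  33  22 297] [245.6 165.6] [[229.8000030517578, 160.6999969482422], [237.0, 152.0], [264.70001220703125, 175.10000610351562], [257.5, 183.8000030517578]]
```

View pics/g.png

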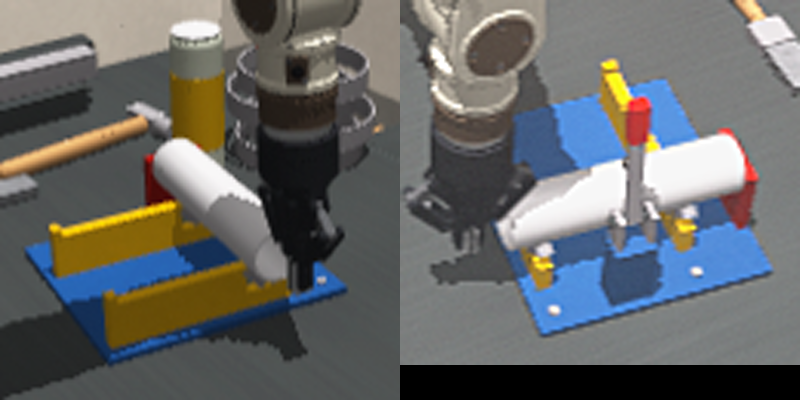

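The tube has moved about 16 mm, and in the scene view its far end (crop (742,163)) now reaches the red stop. The gripper knuckles met the rim before the fingertips did, so I stop pushing. I measure, then lift off.

```bash
python3 - <<'E'
from h import *
import pickle
cs=pickle.load(open('c0.pkl','rb'))
for u,v in ((731,165),(735,165)): print(inv(onz(cs['scene'],235+(u-400)/3.478,145+v/3.478,.0784)))
print(inv(onz(cs['scene'],235+(512-400)/3.478,145+232/3.478,.0784)), 'exp mouth px', proj(cs['scene'],w((0,-.105,.0784))))
E
python3 look.py 0 -.18 .2 90
```

```text
[0.00389904 0.13466047 0.0784    ]
[0.00509552 0.13844669 0.0784    ]
[ 0.01732537 -0.09908452  0.0784    ] exp mouth px [263.81416454 208.1947164 ]
t 8.62 tcp [ 0.5828 -0.0251  0.0563] fix [ 0.0028 -0.1392  0.0563] heading 81.07 F [-3.8 -6.5  5.4] w -0.0005
tool shift units [-0.741  0.015 -2.378] turn -0.57
```

Emit:
play_rows(
  deltas=[0,0.06,0,0,0,0,-0.1,0,0,0,0,-0.4,0,0,0,0,-0.3,0,-0.3,0,0,0,0,-0.6,0,0,0,0,-0.8,0,0,0,0,-0.8,0],
)

```text
clock: 9.5
eef_pos: [0.5703, -0.066, 0.213]
tool_rot: [0.76, 0.65, -0.004, 0.016]
ft_force: [1.0, -0.9, -0.2]
grip_width: -0.0
```

```bash
cat > ends.py <<'E'
from h import *
S=cam('scene'); g=S['color']
# sample gray along the tube's axis/top in the scene view, in 1.5 mm steps, at both ends
def prof(a,b,z,x=0):
    for y in np.arange(a,b,.002):
        u,v=proj(S,w((x,y,z))); p=g[int(round(v)),int(round(u))]; print(f'{y*1e3:.0f}:{p[0]},{p[1]},{p[2]}',end=' ')
    print()
prof(.116,.150,.1084); prof(-.128,-.09,.1084); prof(.116,.150,.09,.0277); prof(-.128,-.09,.09,.0277)
E
python3 ends.py; python3 look.py 0 -.22 .2 0
```

```text
116:247,247,247 118:247,247,247 120:247,247,247 122:247,247,247 124:247,247,247 126:249,249,248 128:249,249,248 130:255,255,250 132:255,255,250 134:255,255,255 136:255,255,255 138:97,98,209 140:97,98,209 142:136,138,129 144:136,138,129 146:136,137,134 148:135,135,133 
-128:85,87,87 -126:86,84,82 -124:113,86,72 -122:113,86,72 -120:141,92,59 -118:144,91,58 -116:150,127,122 -114:150,127,122 -112:162,166,174 -110:163,163,169 -108:163,163,169 -106:239,238,243 -104:255,255,255 -102:255,255,255 -100:250,250,250 -98:250,250,250 -96:248,248,248 -94:248,248,248 -92:248,248,248 -90:251,251,250 
116:229,229,233 118:229,229,233 120:238,238,240 122:238,238,240 124:237,237,239 126:237,237,239 128:240,240,238 130:240,240,238 132:210,208,217 134:233,233,238 136:117,121,244 138:117,121,244 140:57,64,251 142:62,70,255 144:62,70,255 146:112,114,248 148:128,129,184 
-128:89,89,89 -126:86,86,85 -124:86,86,85 -122:77,80,79 -120:78,71,69 -118:169,146,129 -116:169,146,129 -114:255,255,255 -112:254,255,255 -110:254,255,255 -108:251,251,251 -106:252,252,251 -104:244,243,245 -102:231,231,234 -100:231,231,234 -98:227,227,232 -96:227,227,232 -94:226,226,229 -92:238,238,241 -90:236,236,239 
t 9.55 tcp [ 0.5737 -0.0662  0.2209] fix [-2.000e-04 -1.812e-01  2.209e-01] heading 81.05 F [1.7 0.5 5.1] w 0.0002
tool shift units [-0.637 -0.001  0.366] turn 89.41
```

Profiles along the tube's top show its ends at about -106 and +136 mm, so it is against the stop. Next is the plug.

Emit:
play_rows(
  deltas=[0.6,0,0,0,10,0.6,0,0,0,10,0.6,0,0,0,10,0.6,0,0,0,10,0.6,0,0,0,10,0.6,0,0,0,10,0.6,0,0,0,10,0.6,0,0,0,10,0.6,0,0,0,9],
)

```text
clock: 10.68
eef_pos: [0.5768, -0.0624, 0.2299]
tool_rot: [0.995, -0.093, 0.024, 0.01]
ft_force: [0.3, -1.3, -0.7]
grip_width: 0.0512
```

Run:
```python
from h import *
import pickle
cs=pickle.load(open('c0.pkl','rb'))
b=tri([(cs['scene'],187.3,247.7),(cs['side'],337.9,249.4)]);print('blue',b)
go((.4455,-.3203,.17),-8.7); print(R.from_quat(bot.get_obs()['tool_rot']).as_matrix().round(3)[:,2])
```

```text
blue [ 0.59179471 -0.26913929  0.03604506]
t 10.68 tcp [ 0.5768 -0.0624  0.2299] fix [ 0.0023 -0.177   0.2299] heading -10.66 F [ 0.3 -1.3 -0.7] w 0.0512
tool shift units [-1.402  4.613  1.004] turn -1.96
[ 0.046 -0.025 -0.999]
```

Emit:
play_rows(
  deltas=[0.6,-0.17,0.57,0.0,-2,0.6,-0.17,0.57,0.0,0,0.6,-0.17,0.57,0.05,0,0.6,-0.17,0.57,0.05,0,0.6,-0.17,0.57,0.05,0,0.6,-0.17,0.57,0.05,0,0.6,-0.17,0.57,0.05,0,0.6,-0.17,0.57,0.05,0,0.6,0,0,0,0],
)

```text
clock: 11.8
eef_pos: [0.4549, -0.3249, 0.2159]
tool_rot: [0.997, -0.072, 0.03, 0.009]
ft_force: [-0.9, -0.0, -0.3]
grip_width: 0.0517
```

Run:
```python
from h import *
import pickle
go((.4455,-.3203,.1),-8.7); print(R.from_quat(bot.get_obs()['tool_rot']).as_matrix().round(3)[:,2])
c=cam('wrist'); pickle.dump(c,open('cw.pkl','wb')); im=c['color'].copy()
for p in ((.4416,-.346,.0345),(.4455,-.3203,.0345),(.449,-.296,.051)):
    u=proj(c,p);print(u); cv2.drawMarker(im,tuple(int(round(v)) for v in u),(255,0,255),cv2.MARKER_CROSS,7,1)
cv2.imwrite('pics/w.png',cv2.resize(im,(800,600)))
```

```text
t 11.8 tcp [ 0.4549 -0.3249  0.2159] fix [-0.0801 -0.4545  0.2159] heading -8.29 F [-0.9 -0.  -0.3] w 0.0517
tool shift units [-0.284 -0.08   1.916] turn 0.41
[ 0.059 -0.022 -0.998]
[238.99509593 188.44536348]
[238.68377877 166.46288921]
[238.21162437 147.33883838]
```

View pics/w.png

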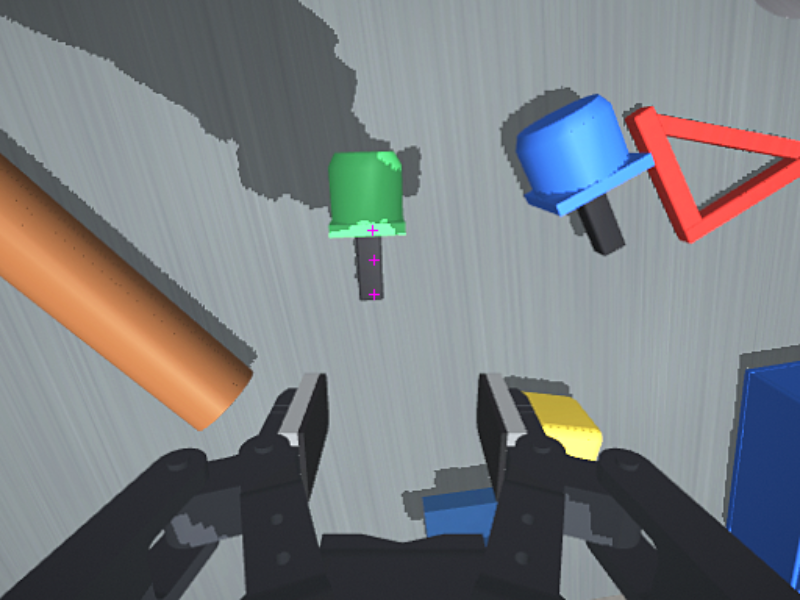

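The wrist view shows the green plug at (367,190), with its black handle from (369,237) to (371,299). My markers are within 3 px of it. The blue plug at (575,150) is well away.

Run:
```python
from h import *
import pickle
c=pickle.load(open('cw.pkl','rb'))
hsv=cv2.cvtColor(c['color'],cv2.COLOR_BGR2HSV); m=cv2.inRange(hsv,(45,90,40),(85,255,255)); print(cv2.boundingRect(m))
# dark handle: centroid per row
g=c['color'].max(2)
for v in range(153,194,4):
    xs=np.where(g[v,222:252]<85)[0]+222
    if len(xs): p=onz(c,xs.mean(),v,.0345); print(v,xs.min(),xs.max(),p.round(4))
a=onz(c,329/1.5625,237/1.5625,.051);b=onz(c,407/1.5625,234.5/1.5625,.051); print('flange top corners',a,b,np.linalg.norm(a-b),'dir',np.degrees(np.arctan2(*(b-a)[1::-1])))
```

```text
(210, 97, 50, 55)
153 227 243 [ 0.444  -0.3046  0.0345]
157 228 243 [ 0.4414 -0.3087  0.0345]
161 227 243 [ 0.4389 -0.3129  0.0345]
165 228 243 [ 0.4399 -0.3177  0.0345]
169 229 243 [ 0.442  -0.3227  0.0345]
173 228 243 [ 0.4374 -0.3267  0.0345]
177 227 243 [ 0.4355 -0.3311  0.0345]
181 230 244 [ 0.4389 -0.3365  0.0345]
185 230 244 [ 0.4376 -0.3411  0.0345]
189 230 244 [ 0.4384 -0.3461  0.0345]
flange top corners [ 0.41981062 -0.2960307   0.051     ] [ 0.471623   -0.30246953  0.051     ] 0.0522109285313919 dir -7.083946085956515
```

Run:
```python
from h import *
go((.4431,-.3254,.07),-7.1)
go((.4431,-.3254,.009),-7.1)
```

```text
t 11.85 tcp [ 0.4555 -0.324   0.216 ] fix [-0.0797 -0.4534  0.216 ] heading -8.21 F [-0.2  0.9 -0.7] w 0.0513
tool shift units [-0.351  0.021  2.417] turn -1.11
t 11.85 tcp [ 0.4555 -0.324   0.216 ] fix [-0.0797 -0.4534  0.216 ] heading -8.21 F [-0.2  0.9 -0.7] w 0.0513
tool shift units [-0.414  0.008  3.432] turn -1.11
```

Emit:
play_rows(
  deltas=[0.6,-0.2,0,0.6,-1.1,0.6,-0.15,0,0.6,0,0.6,0,0.02,0.6,0,0.6,0,0,0.6,0,0.6,0,0,0,0],
)

```text
clock: 12.48
eef_pos: [0.4484, -0.321, 0.0711]
tool_rot: [0.998, -0.058, 0.035, 0.009]
ft_force: [-0.6, -0.1, -0.2]
grip_width: 0.0515
```

Run:
```python
from h import *
go((.4431,-.3254,.009),-7.1)
print(R.from_quat(bot.get_obs()['tool_rot']).as_matrix().round(3)[:,2])
```

```text
t 12.47 tcp [ 0.4484 -0.321   0.0711] fix [-0.0871 -0.4515  0.0711] heading -6.61 F [-0.6 -0.1 -0.2] w 0.0515
tool shift units [-0.151  0.068  1.028] turn 0.49
[ 0.068 -0.022 -0.997]
```

Emit:
play_rows(
  deltas=[0.6,-0.1,0.04,0.3,0.5,0.6,-0.05,0.03,0.3,0,0.6,0,0,0.2,0,0.6,0,0,0.1,0],
)

```text
clock: 12.98
eef_pos: [0.4494, -0.326, 0.0231]
tool_rot: [0.997, -0.06, 0.04, 0.012]
ft_force: [0.3, -0.7, 0.1]
grip_width: 0.0512
```

Run:
```python
from h import *
go((.4431,-.3254,.009),-7.1)
print(R.from_quat(bot.get_obs()['tool_rot']).as_matrix().round(3)[:,2])
```

```text
t 12.97 tcp [ 0.4494 -0.326   0.0231] fix [-0.0854 -0.4563  0.0231] heading -6.82 F [ 0.3 -0.7  0.1] w 0.0512
tool shift units [-0.125 -0.001  0.225] turn 0.28
[ 0.079 -0.028 -0.996]
```

Emit:
play_rows(
  deltas=[0.6,-0.12,0,0.12,0,0.6,-0.04,0,0.1,0,0.6,0,0,0,0],
)

```text
clock: 13.35
eef_pos: [0.4413, -0.3253, 0.0095]
tool_rot: [0.997, -0.059, 0.041, 0.012]
ft_force: [0.8, -0.2, -0.5]
grip_width: 0.0512
```

Run:
```python
from h import *
go((.4431,-.3254,.009),-7.1)
print(R.from_quat(bot.get_obs()['tool_rot']).as_matrix().round(3)[:,2], bot.get_obs()['joint_pos'].round(3))
```

```text
t 13.35 tcp [ 0.4413 -0.3253  0.0095] fix [-0.0935 -0.4568  0.0095] heading -6.78 F [ 0.8 -0.2 -0.5] w 0.0512
tool shift units [ 0.029 -0.002  0.011] turn 0.32
[ 0.081 -0.029 -0.996] [-0.65   0.479 -0.287  0.723  0.026  1.041]
```

Emit:
play_rows(
  deltas=[0.3,0.03,0,0,0,0,0,0,0,0,0,0,0,0,0,0,0,0,0,0,0,0,0,0,0],
)

```text
clock: 13.98
eef_pos: [0.4433, -0.3258, 0.0108]
tool_rot: [0.997, -0.06, 0.041, 0.012]
ft_force: [-0.3, 0.0, 2.6]
grip_width: 0.0171
```

Emit:
play_rows(
  deltas=[0,0,0,-0.3,0,0,0,0,-0.6,0,0,0,0,-0.6,0,0,0,0,-0.6,0,0,0,0,-0.3,0,0,0,0,0,0],
)

```text
clock: 14.72
eef_pos: [0.431, -0.3212, 0.1552]
tool_rot: [0.997, -0.06, 0.04, 0.012]
ft_force: [-1.4, 0.8, -1.3]
grip_width: 0.0172
```

Run:
```python
from h import *
go(w((0,-.2,.16)),-8.36)
print(R.from_quat(bot.get_obs()['tool_rot']).as_matrix().round(3))
for n in('side','scene'):
    c=cam(n); cv2.imwrite(f'pics/{n}1.png',c['color']); hsv=cv2.cvtColor(c['color'],cv2.COLOR_BGR2HSV); m=cv2.inRange(hsv,(45,90,40),(85,255,255)); print(n,cv2.boundingRect(m))
```

```text
t 14.72 tcp [ 0.431  -0.3212  0.1552] fix [-0.1043 -0.4543  0.1552] heading -6.79 F [-1.4  0.8 -1.3] w 0.0172
tool shift units [ 1.855 -4.19  -0.007] turn 1.57
[[ 0.99  -0.12   0.078]
 [-0.118 -0.993 -0.028]
 [ 0.081  0.018 -0.997]]
side (282, 218, 30, 30)
scene (155, 178, 21, 23)
```

Emit:
play_rows(
  deltas=[0,0.2,-0.5,0,1.5,0,0.22,-0.5,0,0,0,0.22,-0.5,0,0,0,0.22,-0.5,0,0,0,0.22,-0.5,0,0,0,0.22,-0.5,0,0,0,0.22,-0.5,0,0,0,0.22,-0.4,0,0,0,0,0,0,0],
)

```text
clock: 15.95
eef_pos: [0.563, -0.0947, 0.1394]
tool_rot: [0.997, -0.074, 0.025, 0.007]
ft_force: [-0.6, -0.8, -1.2]
grip_width: 0.0168
```

Run:
```python
from h import *
go(w((0,-.2,.066)),-8.36)
print(R.from_quat(bot.get_obs()['tool_rot']).as_matrix().round(3))
```

```text
t 15.95 tcp [ 0.563  -0.0947  0.1394] fix [-0.0067 -0.211   0.1394] heading -8.49 F [-0.6 -0.8 -1.2] w 0.0168
tool shift units [ 0.049 -0.194  1.226] turn -0.13
[[ 0.988 -0.148  0.049]
 [-0.147 -0.989 -0.017]
 [ 0.051  0.01  -0.999]]
```

Emit:
play_rows(
  deltas=[0,0.05,-0.05,0.5,0,0,0,0,0.4,0,0,0,0,0.25,0,0,0,0,0,0],
)

```text
clock: 16.45
eef_pos: [0.5659, -0.0948, 0.0642]
tool_rot: [0.997, -0.075, 0.021, 0.007]
ft_force: [-0.6, -0.2, -1.2]
grip_width: 0.0169
```

Run:
```python
from h import *
import pickle
go(w((0,-.2,.064)),-8.36)
M=R.from_quat(bot.get_obs()['tool_rot']).as_matrix();print(M.round(3)[:,1:])
cs={n:cam(n) for n in('side','scene','wrist')}; pickle.dump(cs,open('c2.pkl','wb'))
a=cs['side']['color'][150:250,230:330]; b=cs['scene']['color'][180:250,220:290]; d=cs['wrist']['color']
im=np.zeros((600,800,3),np.uint8); im[:400,:400]=cv2.resize(a,(400,400),interpolation=2); im[:400,400:]=cv2.resize(b,(400,400),interpolation=2)
im[400:,:]=cv2.resize(d[100:200,56:456],(800,200),interpolation=2)
cv2.imwrite('pics/k.png',im)
for n,c in cs.items():
  m=cv2.inRange(cv2.cvtColor(c['color'],cv2.COLOR_BGR2HSV),(45,90,40),(85,255,255)); print(n,cv2.boundingRect(m))
  print(n,'mouth',proj(c,w((0,-.105,.0784))).round(1),'tip exp',proj(c,w((0,-.125,.0784))).round(1))
```

```text
t 16.45 tcp [ 0.5659 -0.0948  0.0642] fix [-0.0038 -0.2106  0.0642] heading -8.58 F [-0.6 -0.2 -1.2] w 0.0169
tool shift units [ 0.062 -0.177  0.004] turn -0.22
[[-0.15   0.04 ]
 [-0.989 -0.017]
 [ 0.011 -0.999]]
side (268, 191, 22, 24)
side mouth [270.6 193. ] tip exp [273.9 196. ]
scene (239, 202, 19, 22)
scene mouth [263.8 208.2] tip exp [258.1 209.6]
wrist (193, 98, 135, 149)
wrist mouth [264.3  30.5] tip exp [264.   84.6]
```

View pics/k.png

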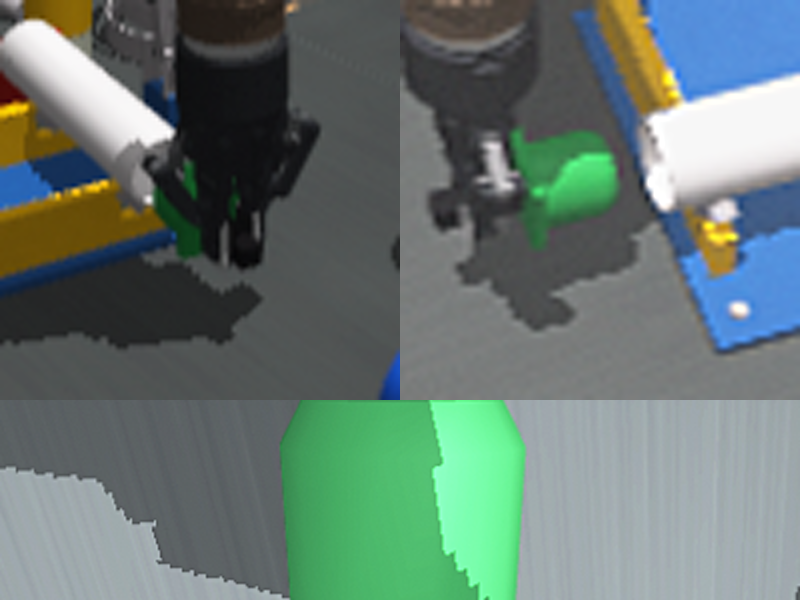

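The scene crop shows the spigot's middle at (575,178), against a predicted tube axis line at (575,180), so the height looks right. I take the sideways offset from the wrist view.

Run:
```python
from h import *
import pickle
cs=pickle.load(open('c2.pkl','rb')); c=cs['wrist']; hsv=cv2.cvtColor(c['color'],cv2.COLOR_BGR2HSV)
g=cv2.inRange(hsv,(45,90,40),(85,255,255))
for v in range(125,225,15):
    xs=np.where(g[v])[0]; p=inv(onz(c,(xs.min()+xs.max())/2,v,.0784)); print(v,xs.min(),xs.max(),p.round(4))
t=cv2.inRange(hsv,(0,0,170),(180,20,255))
for v in range(0,40,4):
    xs=np.where(t[v,150:380])[0]+150
    if len(xs)>20: print('tube',v,xs.min(),xs.max(),inv(onz(c,(xs.min()+xs.max())/2,v,.0784)).round(4), c['color'][v,[190,200,210,264,320,330,340]].mean(1).round())
# scene spigot edges
c=cs['scene']; g=cv2.inRange(cv2.cvtColor(c['color'],cv2.COLOR_BGR2HSV),(45,90,40),(85,255,255))
for u in range(241,259,2):
    ys=np.where(g[:,u])[0]
    if len(ys): print(u,ys.min(),ys.max(),end='; ')
```

```text
125 196 318 [-0.003  -0.1414  0.0784]
140 197 317 [-0.003  -0.1478  0.0784]
155 198 316 [-0.003  -0.1545  0.0784]
170 199 315 [-0.003  -0.1614  0.0784]
185 200 314 [-0.0031 -0.1685  0.0784]
200 201 313 [-0.0031 -0.1759  0.0784]
215 197 320 [-0.0024 -0.1835  0.0784]
tube 0 183 378 [ 0.0062 -0.0945  0.0784] [208. 222. 227. 255. 255. 255. 254.]
tube 4 184 342 [-0.0005 -0.0959  0.0784] [210. 223. 228. 254. 255. 255. 254.]
tube 8 184 341 [-0.0007 -0.0972  0.0784] [211. 225. 148. 251. 196. 255. 255.]
tube 12 184 341 [-0.0007 -0.0986  0.0784] [211. 157. 222. 250. 181. 189. 255.]
tube 16 184 341 [-0.0007 -0.1     0.0784] [157. 201. 221. 255. 180. 159. 221.]
tube 20 194 340 [ 0.0011 -0.1013  0.0784] [155. 200. 220. 255. 208. 158. 221.]
tube 24 195 334 [ 1.000e-04 -1.027e-01  7.840e-02] [154. 199. 219. 255. 221. 196. 185.]
tube 28 200 326 [-0.0005 -0.1041  0.0784] [106. 174. 219. 255. 226. 174. 177.]
tube 32 212 311 [-0.0011 -0.1055  0.0784] [ 71.  65. 155. 255.  80.  81.  78.]
tube 36 240 286 [-0.0005 -0.1069  0.0784] [ 90.  91.  95. 255. 161. 157. 161.]
241 203 217; 243 205 222; 245 204 221; 247 204 218; 249 203 218; 251 203 217; 253 203 217; 255 204 216; 257 208 214;
```

Run:
```python
from h import *
import pickle
cs=pickle.load(open('c2.pkl','rb')); c=cs['wrist']
ax=w((0,1,0))-w((0,0,0))
def height(v,u0,u1,r):
    # two tangent rays, projected in the plane normal to the axis -> distance and height of the axis
    e=[]
    for u in(u0,u1):
        d=ray(c,u,v); d=d-ax*(d@ax); e.append(d/np.linalg.norm(d))
    b=e[0]+e[1]; b/=np.linalg.norm(b); s=np.sqrt((1-e[0]@e[1])/2); P=c['C']+b*r/s; return inv(P)[[0,2]].round(4)
for v in(140,155,170,185,200): 
    x=(v-140)//15; print('spigot',height(v,197+x-.5,317-x+.5,.0255))
for v in(4,8,12,16): print('tube',height(v,183.5,341.5,.030))
c=cs['scene']
gr=cv2.cvtColor(c['color'],cv2.COLOR_BGR2GRAY)
for u in (272,280): print(u,gr[185:225,u])
print(proj(c,w((0,-.075,.0784))),[proj(c,w((0,y,.0784))).round(1) for y in(-.09,-.06)])
```

```text
spigot [-0.0031  0.0808]
spigot [-0.0031  0.0808]
spigot [-0.0031  0.0807]
spigot [-0.0031  0.0807]
spigot [-0.0032  0.0807]
tube [-0.0007  0.0762]
tube [-0.0007  0.0766]
tube [-0.0007  0.0771]
tube [-0.0008  0.0775]
272 [135 134 134 135 134 135 134 137 132 134 130 130 215 254 248 247 247 247
 247 247 247 247 246 244 241 234 225 205 174 144 120  90  97 117 100 100
 120 119 118 148]
280 [134 134 135 134 136 136 136 135 132 131 212 254 248 247 247 247 247 247
 247 247 247 244 241 235 225 203 174 144 119  79  87  83  84  88  88  82
  83 116 143 106]
[272.3128352  206.05792901] [array([268.1, 207.1]), array([276.5, 205. ])]
```

Emit:
play_rows(
  deltas=[0,0.03,-0.1,0.04,-0.2,0,0.02,-0.12,0.02,0,0,0,-0.1,0,0,0,0,0,0,0],
)

```text
clock: 17.1
eef_pos: [0.5766, -0.075, 0.0659]
tool_rot: [0.997, -0.073, 0.026, 0.007]
ft_force: [0.1, -0.0, -0.7]
grip_width: 0.0172
```

```bash
python3 look.py -.0014 -.139 .0612 0
python3 - <<'E'
from h import *
c=cam('wrist'); hsv=cv2.cvtColor(c['color'],cv2.COLOR_BGR2HSV)
g=cv2.inRange(hsv,(45,90,40),(85,255,255))
for v in range(125,200,25):
    xs=np.where(g[v])[0]; print(v,xs.min(),xs.max(),inv(onz(c,(xs.min()+xs.max())/2,v,.0784)).round(4))
print(np.where(g.any(1))[0][[0,-1]])
gr=cv2.cvtColor(c['color'],cv2.COLOR_BGR2GRAY)
for v in (0,10,20,30):
    xs=np.where((gr[v]>170)|(g[v]>0))[0]; print(v,gr[v,168:206:3],gr[v,318:372:4])
E
```

```text
t 17.1 tcp [ 0.5766 -0.075   0.0659] fix [ 0.004  -0.1895  0.0659] heading -8.31 F [ 0.1 -0.  -0.7] w 0.0172
tool shift units [-0.093 -0.842  0.064] turn 0.05
125 196 318 [ 0.0028 -0.1204  0.0784]
150 198 316 [ 0.0028 -0.1312  0.0784]
175 199 315 [ 0.0029 -0.1427  0.0784]
[ 98 246]
0 [152 171 172 181 183 186 186 190 192 196 195 197 200] [252 248 241 230 232 229 148 146 147 146 144 145 143 144]
10 [146 168 172 182 182 189 188 190 192 196 196 199 202] [252 247 227 234 230 228 143 148 148 147 144 145 145 147]
20 [146 168 175 182 184 189 190 193 194 198 199 198 203] [252 247 210 230 227 231 150 149 148 147 146 144 146 147]
30 [ 98 162 177 180 186 190 192 193 194 196 200 202 204] [252 247 245 249 149 150 153 150 157 255 252 252 252 147]
```

Emit:
play_rows(
  deltas=[0,-0.07,0,0.06,0,0,-0.02,0,0.02,0,0,0,0,0,0],
)

```text
clock: 17.52
eef_pos: [0.5706, -0.0747, 0.0602]
tool_rot: [0.997, -0.073, 0.026, 0.007]
ft_force: [0.5, -0.4, -1.1]
grip_width: 0.0173
```

```bash
cat > chk.py <<'E'
from h import *
go(w((-.0014,-.139,.0612)),np.degrees(fix()[2]))
c=cam('wrist'); hsv=cv2.cvtColor(c['color'],cv2.COLOR_BGR2HSV); g=cv2.inRange(hsv,(45,90,40),(85,255,255))
ax=w((0,1,0))-w((0,0,0))
def height(v,u0,u1,r):
    e=[]
    for u in(u0,u1):
        d=ray(c,u,v); d=d-ax*(d@ax); e.append(d/np.linalg.norm(d))
    b=e[0]+e[1]; b/=np.linalg.norm(b); s=np.sqrt((1-e[0]@e[1])/2); P=c['C']+b*r/s; return inv(P)[[0,2]].round(4)
for v in(150,175,195):
    xs=np.where(g[v])[0]; print('spigot',height(v,xs.min()-.5,xs.max()+.5,.0255))
hsvw=cv2.inRange(cv2.cvtColor(c['color'],cv2.COLOR_BGR2GRAY),160,255)
for v in(0,10,20):
    xs=np.where(hsvw[v])[0]; 
    u=int(proj(c,w((0,-.095,.0784)))[0]); l=u
    while hsvw[v,l-1] : l-=1
    r=u
    while hsvw[v,r+1]: r+=1
    print('tube',l,r,height(v,l-.5,r+.5,.03))
E
python3 chk.py
```

```text
t 17.52 tcp [ 0.5706 -0.0747  0.0602] fix [-0.002  -0.19    0.0602] heading -8.35 F [ 0.5 -0.4 -1.1] w 0.0173
tool shift units [ 0.011 -0.85  -0.025] turn 0.02
spigot [-0.0031  0.0742]
spigot [-0.0032  0.0755]
spigot [-0.0031  0.0741]
tube 198 359 [0.0047 0.073 ]
tube 198 358 [0.0045 0.0734]
tube 198 346 [0.0032 0.0648]
```

Emit:
play_rows(
  deltas=[0,0.04,0,-0.03,0,0,0,0,0,0,0,0,-0.08,0,0,0,0,0,0,0],
)

```text
clock: 18.08
eef_pos: [0.5743, -0.0702, 0.0625]
tool_rot: [0.997, -0.073, 0.026, 0.007]
ft_force: [0.0, 0.3, -1.5]
grip_width: 0.017
```

```bash
sed -i 's/-.0014,-.139,.0612/.0005,-.139,.0622/' chk.py; python3 chk.py
```

```text
t 18.07 tcp [ 0.5743 -0.0702  0.0625] fix [ 0.001  -0.1851  0.0625] heading -8.38 F [ 0.   0.3 -1.5] w 0.017
tool shift units [-0.008 -0.768 -0.004] turn -0.01
spigot [-0.0001  0.0765]
spigot [-0.0002  0.0778]
spigot [-0.0001  0.0764]
tube 209 349 [0.0101 0.0571]
tube 197 349 [0.0064 0.0693]
tube 196 348 [0.0059 0.0705]
```

Emit:
play_rows(
  deltas=[0,0,-0.08,0,0,0,0,-0.08,0,0,0,0,0,0,0],
)

```text
clock: 18.5
eef_pos: [0.5757, -0.06, 0.0623]
tool_rot: [0.997, -0.073, 0.026, 0.007]
ft_force: [-0.8, -1.0, -1.8]
grip_width: 0.017
```

```bash
python3 chk.py
```

```text
t 18.5 tcp [ 0.5757 -0.06    0.0623] fix [ 0.0008 -0.1748  0.0623] heading -8.36 F [-0.8 -1.  -1.8] w 0.017
tool shift units [-0.006 -0.596 -0.005] turn 0.0
spigot [-0.0003  0.0763]
spigot [-0.0003  0.0776]
spigot [-0.0003  0.0762]
tube 217 337 [0.0117 0.0336]
tube 225 336 [0.015  0.0219]
tube 241 336 [ 0.0236 -0.0058]
```

No contact force and the plug is aligned, so the tip is entering. I continue.

Emit:
play_rows(
  deltas=[0,0,-0.08,0,0,0,0,-0.08,0,0,0,0,-0.08,0,0,0,0,0,0,0],
)

```text
clock: 19.05
eef_pos: [0.5779, -0.0448, 0.0621]
tool_rot: [0.997, -0.073, 0.026, 0.007]
ft_force: [-0.2, 0.0, -1.4]
grip_width: 0.0172
```

```bash
python3 chk.py|head -5
```

```text
t 19.05 tcp [ 0.5779 -0.0448  0.0621] fix [ 0.0008 -0.1594  0.0621] heading -8.37 F [-0.2  0.  -1.4] w 0.0172
tool shift units [-0.006 -0.341 -0.005] turn -0.0Traceback (most recent call last):
  File "chk.py", line 11, in <module>
    xs=np.where(g[v])[0]; print('spigot',height(v,xs.min()-.5,xs.max()+.5,.0255))
                                                  ~~~~~~^^
    return umr_minimum(a, axis, None, out, keepdims, initial, where)
ValueError: zero-size array to reduction operation minimum which has no identity
```

Emit:
play_rows(
  deltas=[0,0,-0.08,0,0,0,0,-0.08,0,0,0,0,-0.06,0,0,0,0,-0.05,0,0,0,0,0,0,0],
)

```text
clock: 19.73
eef_pos: [0.5804, -0.0279, 0.0619]
tool_rot: [0.997, -0.073, 0.026, 0.007]
ft_force: [0.5, -0.0, -1.2]
grip_width: 0.0172
```

```bash
python3 look.py .0005 -.139 .0622 0
```

```text
t 19.73 tcp [ 0.5804 -0.0279  0.0619] fix [ 0.0009 -0.1424  0.0619] heading -8.39 F [ 0.5 -0.  -1.2] w 0.0172
tool shift units [-0.006 -0.056 -0.006] turn -0.02
```

Emit:
play_rows(
  deltas=[0,0,-0.05,0,0,0,0,-0.05,0,0,0,0,-0.05,0,0],
)

```text
clock: 20.1
eef_pos: [0.5812, -0.0233, 0.0621]
tool_rot: [0.997, -0.074, 0.026, 0.013]
ft_force: [-2.5, -11.5, 1.3]
grip_width: 0.017
```

```bash
python3 look.py .0005 -.139 .0622 0
```

```text
t 20.1 tcp [ 0.5812 -0.0233  0.0621] fix [ 0.001  -0.1377  0.0621] heading -8.51 F [ -2.5 -11.5   1.3] w 0.017
tool shift units [-0.008  0.022 -0.001] turn -0.15
```

Emit:
play_rows(
  deltas=[0,0,-0.06,0,0,0,0,-0.04,0,0,0,0,0,0,0],
)

```text
clock: 20.48
eef_pos: [0.5808, -0.024, 0.0623]
tool_rot: [0.997, -0.077, 0.025, 0.019]
ft_force: [-1.1, 0.9, 0.1]
grip_width: 0.0171
```

```bash
python3 look.py .0005 -.139 .0622 0
python3 - <<'E'
from h import *
import pickle
cs={n:cam(n) for n in('scene','wrist')}
im=np.hstack([cv2.resize(cs['scene']['color'][170:240,230:300],(400,400),interpolation=2),cv2.resize(cs['wrist']['color'][100:300,160:360],(400,400),interpolation=2)])
cv2.imwrite('pics/m.png',im)
E
```

```text
t 20.48 tcp [ 0.5808 -0.024   0.0623] fix [ 0.0007 -0.1384  0.0623] heading -8.77 F [-1.1  0.9  0.1] w 0.0171
tool shift units [-0.003  0.01   0.002] turn -0.41
```

View pics/m.png

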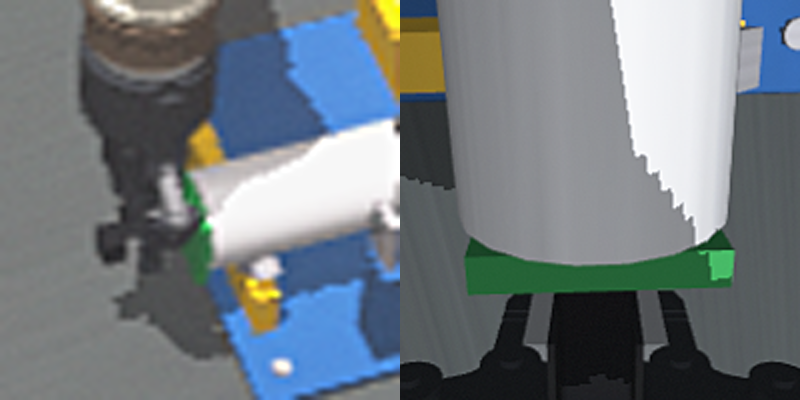

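The picture shows the flange flush with the tube's end, with no gap at crop (600,262). I release and go for the clamp.

Emit:
play_rows(
  deltas=[0.5,0,0,0,0,0.5,0,0,0,0,0.5,0,0,0,0,0.5,0,0,-0.3,0,0.5,0,0,-0.6,0,0.5,0,0,-0.7,0,0.6,0,0,-0.7,0,0.6,0,0,-0.4,0],
)

```text
clock: 21.58
eef_pos: [0.5723, -0.0147, 0.2263]
tool_rot: [0.997, -0.076, 0.023, 0.018]
ft_force: [-0.1, 0.3, -0.6]
grip_width: 0.0516
```

Emit:
play_rows(
  deltas=[0.6,0,0,0,-10,0.6,0,0,0,-10,0.6,0,0,0,-10,0.6,0,0,0,-10,0.6,0,0,0,-10,0.6,0,0,0,-10,0.6,0,0,0,-10,0.6,0,0,0,-10,0.6,0,0,0,-9,0.6,0,0,0,0],
)

```text
clock: 22.82
eef_pos: [0.5749, -0.0121, 0.2311]
tool_rot: [0.747, 0.664, 0.008, 0.032]
ft_force: [-0.1, 0.1, 0.1]
grip_width: 0.0514
```

```bash
python3 look.py -.03 0 .216 90;  python3 - <<'E'
from h import *
print(R.from_quat(bot.get_obs()['tool_rot']).as_matrix().round(3))
E
python3 ends.py
```

```text
t 22.82 tcp [ 0.5749 -0.0121  0.2311] fix [-0.0069 -0.1275  0.2311] heading 83.29 F [-0.1  0.1  0.1] w 0.0514
tool shift units [ 2.142 -0.335  0.169] turn 1.65
[[ 0.117  0.992  0.054]
 [ 0.993 -0.115 -0.036]
 [-0.03   0.058 -0.998]]
116:247,247,247 118:247,247,247 120:247,247,247 122:247,247,247 124:247,247,247 126:249,249,248 128:249,249,248 130:255,255,250 132:255,255,250 134:255,255,255 136:255,255,255 138:98,101,214 140:98,101,214 142:137,137,129 144:137,137,129 146:138,138,136 148:139,139,137 
-128:138,139,138 -126:136,131,128 -124:106,103,86 -122:106,103,86 -120:62,103,57 -118:61,98,60 -116:102,194,74 -114:102,194,74 -112:130,246,83 -110:115,236,65 -108:115,236,65 -106:238,245,243 -104:255,246,255 -102:254,249,255 -100:248,248,248 -98:248,248,248 -96:248,247,247 -94:248,247,247 -92:247,247,247 -90:249,249,248 
116:230,230,234 118:230,230,234 120:239,239,241 122:239,239,241 124:237,237,239 126:237,237,239 128:243,242,240 130:243,242,240 132:213,212,218 134:234,234,239 136:118,123,245 138:118,123,245 140:57,64,251 142:61,69,255 144:61,69,255 146:112,114,249 148:127,129,186 
-128:95,93,95 -126:86,90,87 -124:86,90,87 -122:80,112,72 -120:72,103,61 -118:81,130,64 -116:81,130,64 -114:78,126,65 -112:72,121,58 -110:72,121,58 -108:73,123,59 -106:97,139,87 -104:204,215,208 -102:244,241,247 -100:244,241,247 -98:231,231,235 -96:231,231,235 -94:226,226,230 -92:240,239,242 -90:237,237,240
```

Emit:
play_rows(
  deltas=[0.8,0,-0.5,0,1.6,0.8,0.2,-0.1,0,0,0.8,0.6,0,0,0,0.8,0.6,0,0,0,0.8,0.6,0,0.1,0,0.8,0.1,0,0.1,0,0.8,0,0,0,0],
)

```text
clock: 23.75
eef_pos: [0.5621, 0.1224, 0.2139]
tool_rot: [0.76, 0.649, 0.012, 0.033]
ft_force: [0.3, 0.6, -0.7]
grip_width: 0.0683
```

```bash
python3 look.py .044 0 .216 90
python3 - <<'E'
from h import *
M=R.from_quat(bot.get_obs()['tool_rot']).as_matrix(); print(M.round(3)[:,2])
S,D=cam('scene'),cam('side'); P=[]
for c,box in((S,(290,150,25,45)),(D,(255,115,25,35))):
    x,y,ww,hh=box; h=cv2.cvtColor(c['color'],cv2.COLOR_BGR2HSV)[y:y+hh,x:x+ww]; m=cv2.inRange(h,(0,150,80),(8,255,255))|cv2.inRange(h,(172,150,80),(180,255,255))
    v,u=np.nonzero(m); print(len(u)); P.append((c,u.mean()+x,v.mean()+y))
print('grip',inv(tri(P)))
E
```

```text
t 23.75 tcp [0.5621 0.1224 0.2139] fix [-0.0391  0.0037  0.2139] heading 80.98 F [ 0.3  0.6 -0.7] w 0.0683
tool shift units [-0.047  1.385  0.056] turn -0.66
[ 0.06  -0.035 -0.998]
85
87
grip [0.04532269 0.00076948 0.23657317]
```

Emit:
play_rows(
  deltas=[0.8,-0.04,0.4,0.02,-0.6,0.8,0,0.4,0.01,0,0.8,0,0.3,0.01,0,0.8,0,0.15,0,0,0.8,0,0,0,0],
)

```text
clock: 24.48
eef_pos: [0.6381, 0.1017, 0.2196]
tool_rot: [0.759, 0.65, 0.012, 0.034]
ft_force: [0.3, -0.4, -0.2]
grip_width: 0.0682
```

```bash
python3 look.py .046 0 .2176 90
```

```text
t 24.48 tcp [0.6381 0.1017 0.2196] fix [ 0.0391 -0.0057  0.2196] heading 81.03 F [ 0.3 -0.4 -0.2] w 0.0682
tool shift units [0.097 0.112 0.038] turn -0.6
```

Emit:
play_rows(
  deltas=[0.8,0.09,0.1,0.03,0,0.5,0,0,0,0,0,0,0,0,0,0,0,0,0,0,0,0,0,0,0,0,0,0,0,0,0,0,0,0,0],
)

```text
clock: 25.35
eef_pos: [0.6444, 0.1083, 0.2187]
tool_rot: [0.759, 0.65, 0.014, 0.032]
ft_force: [1.2, -0.5, -1.8]
grip_width: 0.0194
```

Run:
```python
from h import *
go(w((.046,0,.2176)))
M=R.from_quat(bot.get_obs()['tool_rot']).as_matrix(); g=inv(bot.get_obs()['eef_pos']-.019*M[:,2]); print('grasp',g,'r',np.hypot(g[0]-.062,g[2]-.1184),'th',np.arctan2(g[2]-.1184,.062-g[0]))
```

```text
t 25.35 tcp [0.6444 0.1083 0.2187] fix [0.0443 0.0017 0.2187] heading 81.16 F [ 1.2 -0.5 -1.8] w 0.0194
tool shift units [-0.028  0.027  0.021] turn None
grasp [0.04303135 0.00211192 0.23767813] r 0.12077699346770215 th 1.4130882126005055
```

```bash
cat > arc.py <<'E'
from h import *
o=bot.get_obs(); M=R.from_quat(o['tool_rot']).as_matrix(); g=inv(o['eef_pos']-.019*M[:,2]); r=np.hypot(g[0]-.062,g[2]-.1184); t=np.arctan2(g[2]-.1184,.062-g[0])
print('t',o['clock'],'grasp',g.round(4),'r',r.round(4),'th',t.round(3),'F',o['ft_force'].round(1),'tq',o['ft_torque'].round(2),'w',o['grip_width'].round(4),'tz',M[:,2].round(3)); r=.1195; prev=g
for k in np.arange(t-.1,t-.65,-.1):
    p=np.array([.062-r*np.cos(k),g[1]*.0,.1184+r*np.sin(k)]); print(k.round(2),(M.T@(w(p)-w(prev))/.06).round(3)); prev=p
E
python3 arc.py
```

```text
Traceback (most recent call last):
  File "arc.py", line 3, in <module>
    print('t',o['clock'],'grasp',g.round(4),'r',r.round(4),'th',t.round(3),'F',o['ft_force'].round(1),'tq',o['ft_torque'].round(2),'w',o['grip_width'].round(4),'tz',M[:,2].round(3)); r=.1195; prev=g
                                                                                                                                       ^^^^^^^^^^^^^^^^^^^^^
AttributeError: 'float' object has no attribute 'round'
```

```bash
sed -i "s/o\['grip_width'\].round(4)/o['grip_width']/" arc.py; sed -i "s/\[.062-r\*np.cos(k),g\[1\]\*.0/[.062-r*np.cos(k),g[1]/" arc.py; python3 arc.py
```

```text
t 25.35 grasp [0.043  0.0021 0.2377] r 0.1208 th 1.413 F [ 1.2 -0.5 -1.8] tq [ 0.98 -0.2   0.27] w 0.019380682595261635 tz [ 0.064 -0.03  -0.998]
1.31 [-0.    -0.195  0.049]
1.21 [-0.    -0.193  0.047]
1.11 [ 0.    -0.188  0.066]
1.01 [ 0.    -0.18   0.085]
0.91 [ 0.001 -0.171  0.102]
0.81 [ 0.001 -0.16   0.119]
```

Emit:
play_rows(
  deltas=[0,0,-0.19,0.05,0,0,0,-0.19,0.05,0,0,0,-0.19,0.06,0,0,0,-0.18,0.08,0],
)

```text
clock: 25.85
eef_pos: [0.6128, 0.1128, 0.2094]
tool_rot: [0.759, 0.649, 0.026, 0.043]
ft_force: [3.5, -2.1, 5.1]
grip_width: 0.0191
```

```bash
python3 arc.py
```

```text
t 25.85 grasp [0.0106 0.0019 0.2283] r 0.1214 th 1.133 F [ 3.5 -2.1  5.1] tq [ 0.51 -1.52  0.48] w 0.019080689550411367 tz [ 0.096 -0.032 -0.995]
1.03 [ 0.    -0.174  0.104]
0.93 [-0.    -0.176  0.093]
0.83 [ 0.    -0.166  0.11 ]
0.73 [ 0.001 -0.154  0.126]
0.63 [ 0.001 -0.14   0.141]
0.53 [ 0.001 -0.126  0.154]
```

Emit:
play_rows(
  deltas=[0,0,-0.17,0.1,0,0,0,-0.17,0.1,0,0,0,-0.17,0.11,0,0,0,-0.15,0.13,0],
)

```text
clock: 26.35
eef_pos: [0.5875, 0.1164, 0.193]
tool_rot: [0.759, 0.648, 0.039, 0.056]
ft_force: [-3.9, -3.3, 12.8]
grip_width: 0.0197
```

```bash
python3 arc.py
```

```text
t 26.35 grasp [-0.0157  0.0018  0.2118] r 0.1215 th 0.877 F [-3.9 -3.3 12.8] tq [0.14 0.02 0.59] w 0.019672824044663292 tz [ 0.132 -0.033 -0.991]
0.78 [ 0.    -0.146  0.142]
0.68 [ 0.    -0.151  0.129]
0.58 [ 0.    -0.138  0.144]
0.48 [ 0.001 -0.123  0.157]
0.38 [ 0.001 -0.106  0.168]
0.28 [ 0.002 -0.089  0.178]
```

Emit:
play_rows(
  deltas=[0.35,0,0,0,0,0.35,0,0,0,0,0,0,0,0,0,0,0,0,0,0,0,0,0,0,0],
)

```text
clock: 26.98
eef_pos: [0.5868, 0.1165, 0.1939]
tool_rot: [0.758, 0.648, 0.039, 0.056]
ft_force: [-1.5, -1.8, 2.6]
grip_width: 0.0191
```

Emit:
play_rows(
  deltas=[0,0,-0.15,0.14,0,0,0,-0.15,0.14,0,0,0,-0.14,0.15,0,0,0,-0.12,0.16,0],
)

```text
clock: 27.48
eef_pos: [0.5622, 0.12, 0.1639]
tool_rot: [0.758, 0.648, 0.045, 0.061]
ft_force: [-5.7, -0.9, 9.1]
grip_width: 0.0197
```

```bash
python3 arc.py
```

```text
t 27.475 grasp [-0.0415  0.0015  0.1827] r 0.1219 th 0.556 F [-5.7 -0.9  9.1] tq [0.3  0.44 0.63] w 0.01966065770786707 tz [ 0.148 -0.034 -0.988]
0.46 [ 0.001 -0.091  0.183]
0.36 [ 0.001 -0.105  0.169]
0.26 [ 0.001 -0.088  0.179]
0.16 [ 0.002 -0.07   0.186]
0.06 [ 0.002 -0.051  0.193]
-0.04 [ 0.002 -0.031  0.197]
```

Emit:
play_rows(
  deltas=[0.35,0,0,0,0,0.35,0,0,0,0,0,0,0,0,0,0,0,0,0,0,0,0,0,0,0],
)

```text
clock: 28.1
eef_pos: [0.5617, 0.12, 0.1632]
tool_rot: [0.757, 0.649, 0.044, 0.061]
ft_force: [-2.0, -0.6, 1.1]
grip_width: 0.0194
```

Emit:
play_rows(
  deltas=[0,0,-0.1,0.18,0,0,0,-0.1,0.17,0,0,0,-0.09,0.18,0,0,0,-0.07,0.19,0],
)

```text
clock: 28.6
eef_pos: [0.5465, 0.1221, 0.1213]
tool_rot: [0.757, 0.649, 0.046, 0.062]
ft_force: [-4.8, -0.1, 6.0]
grip_width: 0.0192
```

```bash
python3 arc.py
```

```text
t 28.6 grasp [-0.0574  0.0014  0.1401] r 0.1214 th 0.179 F [-4.8 -0.1  6. ] tq [0.17 0.26 0.44] w 0.019184608347871543 tz [ 0.15  -0.033 -0.988]
0.08 [ 0.002 -0.026  0.201]
-0.02 [ 0.002 -0.036  0.196]
-0.12 [ 0.002 -0.017  0.198]
-0.22 [0.002 0.003 0.199]
-0.32 [0.002 0.023 0.198]
-0.42 [0.002 0.043 0.194]
```

Emit:
play_rows(
  deltas=[0,0,-0.03,0.15,0,0,0,-0.03,0.1,0,0,0,-0.03,0.1,0,0,0,-0.02,0.1,0],
)

```text
clock: 29.1
eef_pos: [0.5447, 0.1224, 0.0945]
tool_rot: [0.756, 0.649, 0.047, 0.063]
ft_force: [-1.9, 0.1, 4.3]
grip_width: 0.0193
```

```bash
python3 arc.py
```

```text
t 29.1 grasp [-0.0593  0.0014  0.1132] r 0.1214 th -0.043 F [-1.9  0.1  4.3] tq [ 0.13 -0.07  0.47] w 0.019341666002702148 tz [ 0.154 -0.034 -0.988]
-0.14 [0.002 0.019 0.202]
-0.24 [0.002 0.007 0.199]
-0.34 [0.002 0.027 0.197]
-0.44 [0.002 0.046 0.194]
-0.54 [0.002 0.065 0.188]
-0.64 [0.002 0.084 0.181]
```

Emit:
play_rows(
  deltas=[0,0,0,0.08,0,0,0,0,0.08,0,0,0,0,0.08,0],
)

```text
clock: 29.48
eef_pos: [0.5452, 0.1225, 0.0913]
tool_rot: [0.756, 0.65, 0.049, 0.064]
ft_force: [-22.9, -1.1, 40.5]
grip_width: 0.0195
```

```bash
python3 arc.py|head -1
```

```text
t 29.475 grasp [-0.0589  0.0015  0.1101] r 0.1212 th -0.069 F [-22.9  -1.1  40.5] tq [-0.53  2.81  0.29] w 0.01948093876634004 tz [ 0.157 -0.032 -0.987]
```

The force rises to 40 N, so the pad is on the tube. I open and retreat.

Emit:
play_rows(
  deltas=[0,0,0,-0.02,0,0.6,0,0,0,0,0.6,0,0,0,0,0.6,0,0,0,0,0.6,0,0,-0.3,0,0.6,0,0,-0.5,0,0.6,0,-0.1,-0.6,0,0.6,0,-0.5,-0.5,0,0.6,0,-0.6,-0.3,0,0.6,0,-0.6,0,0,0.6,0,-0.6,0,0,0.6,0,0,0,0],
)

```text
clock: 30.98
eef_pos: [0.3793, 0.1475, 0.1972]
tool_rot: [0.758, 0.648, 0.045, 0.062]
ft_force: [-0.2, 0.9, 0.9]
grip_width: 0.0513
```

```bash
python3 look.py -.2 0 .2 90; python3 ends.py | head -2
python3 - <<'E'
from h import *
S,D=cam('scene'),cam('side')
im=np.hstack([cv2.resize(S['color'][150:250,240:340],(400,400),interpolation=2),cv2.resize(D['color'][120:220,200:300],(400,400),interpolation=2)])
cv2.imwrite('pics/n.png',im)
P=[]
for c in(S,D):
    q=proj(c,w((-.0555,0,.118)));print('grip exp',q.round(1)); x,y=(q-16).astype(int); h=cv2.cvtColor(c['color'],cv2.COLOR_BGR2HSV)[y:y+32,x:x+32]; m=cv2.inRange(h,(0,150,80),(8,255,255))|cv2.inRange(h,(172,150,80),(180,255,255))
    k,l,s,ce=cv2.connectedComponentsWithStats(m); print(s[1:].tolist(),(ce[1:]+[x,y]).round(1).tolist())
    i=1+np.argmax(s[1:,4]); P.append((c,*(ce[i]+[x,y])))
print(inv(tri(P)))
E
```

```text
t 30.98 tcp [0.3793 0.1475 0.1972] fix [-0.2236  0.0019  0.1972] heading 80.95 F [-0.2  0.9  0.9] w 0.0513
tool shift units [-0.028  0.396  0.014] turn -0.68
116:247,247,247 118:247,247,247 120:247,247,247 122:247,247,247 124:247,247,247 126:249,249,248 128:249,249,248 130:255,255,250 132:255,255,250 134:255,255,255 136:255,255,255 138:102,105,218 140:102,105,218 142:141,141,133 144:141,141,133 146:141,142,139 148:141,143,142 
-128:140,142,141 -126:137,130,131 -124:110,114,89 -122:110,114,89 -120:71,121,64 -118:66,112,66 -116:102,195,77 -114:102,195,77 -112:135,247,89 -110:121,239,72 -108:121,239,72 -106:242,246,247 -104:255,246,255 -102:253,249,254 -100:248,248,248 -98:248,248,248 -96:247,247,247 -94:247,247,247 -92:247,247,247 -90:247,247,247 
grip exp [288.2 181.3]
[[12, 10, 9, 11, 52]] [[288.1, 179.7]]
grip exp [239.  171.7]
[[21, 2, 1, 1, 1], [4, 5, 3, 13, 18], [9, 12, 14, 8, 80]] [[244.0, 157.0], [228.1, 164.7], [238.2, 170.7]]
[-0.05829604  0.00014405  0.12249159]
```

View pics/n.png

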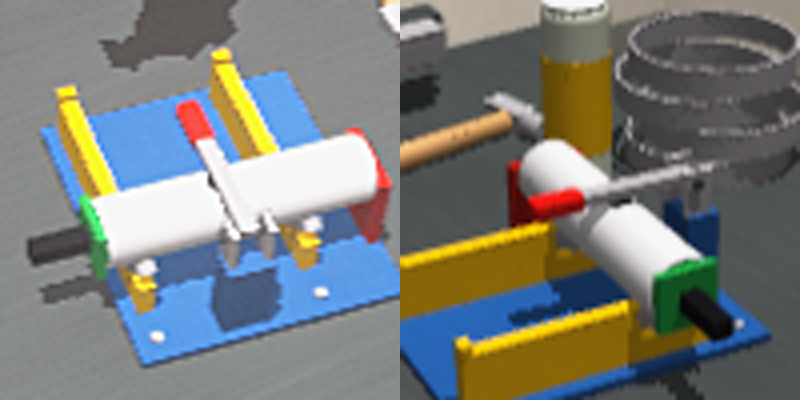

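The tube, plug and stop look right, and the clamp is down with its grip at crop (195,122). As a touch check of the clamp angle, I press gently on the grip from above with shut fingers. Its top should be at z ≈ 0.126.

```bash
python3 look.py -.06 0.001 .16 90
```

```text
t 31.12 tcp [0.3825 0.1479 0.1982] fix [-0.2205  0.0028  0.1982] heading 80.85 F [-0.1 -0.2  0.3] w 0.0512
tool shift units [0.013 2.545 1.043] turn -0.79
```

Emit:
play_rows(
  deltas=[0,0,0.5,0.1,-0.8,0,0,0.5,0.2,0,0,0,0.5,0.2,0,0,0,0.5,0.2,0,0,0,0.45,0.2,0,0,0,0,0,0],
)

```text
clock: 31.88
eef_pos: [0.5472, 0.1223, 0.1657]
tool_rot: [0.756, 0.65, 0.047, 0.064]
ft_force: [0.1, 0.0, -0.3]
grip_width: -0.0
```

```bash
python3 look.py -.06 0.001 .13 90
```

```text
t 31.88 tcp [0.5472 0.1223 0.1657] fix [-0.0538  0.0014  0.1657] heading 81.34 F [ 0.1  0.  -0.3] w -0.0
tool shift units [-0.001 -0.195  0.571] turn -0.3
```

Emit:
play_rows(
  deltas=[0,0,-0.1,0.28,0,0,0,-0.05,0.2,0,0,0,0,0,0],
)

```text
clock: 32.25
eef_pos: [0.5432, 0.122, 0.1345]
tool_rot: [0.756, 0.649, 0.046, 0.063]
ft_force: [0.6, 0.1, 0.8]
grip_width: 0.0
```

Emit:
play_rows(
  deltas=[0,0,0,0.06,0,0,0,0,0.06,0],
)

```text
clock: 32.5
eef_pos: [0.5449, 0.1221, 0.1285]
tool_rot: [0.756, 0.649, 0.047, 0.064]
ft_force: [-0.2, 0.5, 0.3]
grip_width: 0.0
```

Emit:
play_rows(
  deltas=[0,0,0,0.06,0],
)

```text
clock: 32.62
eef_pos: [0.5452, 0.1221, 0.1269]
tool_rot: [0.756, 0.65, 0.048, 0.064]
ft_force: [-13.2, -1.1, 24.0]
grip_width: 0.0001
```

Firm contact at z 0.127 with 24 N and no give means the arm is level and down. I retreat and make the final check.

Emit:
play_rows(
  deltas=[0,0,0,-0.3,0,0,0,0,-0.6,0,0,0,-0.3,-0.5,0,0,0,-0.6,0,0,0,0,-0.6,0,0,0,0,0,0,0],
)

```text
clock: 33.38
eef_pos: [0.4436, 0.1395, 0.2004]
tool_rot: [0.756, 0.649, 0.051, 0.065]
ft_force: [0.5, -0.8, -0.4]
grip_width: 0.0003
```

```bash
python3 ends.py | head -2 | tr ' ' '\n' | grep -E '^(134|136|138|-106|-108|-104):'; python3 look.py -.2 0 .2 90
python3 - <<'E'
from h import *
S,D=cam('scene'),cam('side'); P=[]
for c in(S,D):
    q=proj(c,w((-.0555,0,.118))); x,y=(q-16).astype(int); h=cv2.cvtColor(c['color'],cv2.COLOR_BGR2HSV)[y:y+32,x:x+32]; m=cv2.inRange(h,(0,150,80),(8,255,255))|cv2.inRange(h,(172,150,80),(180,255,255))
    k,l,s,ce=cv2.connectedComponentsWithStats(m); i=1+np.argmax(s[1:,4]); P.append((c,*(ce[i]+[x,y])))
print('grip',inv(tri(P)))
b=[]
for c,(x,y,ww,hh) in((S,(165,230,45,45)),(D,(315,225,50,55))):
    m=cv2.inRange(cv2.cvtColor(c['color'],cv2.COLOR_BGR2HSV)[y:y+hh,x:x+ww],(105,150,60),(120,255,255)); v,u=np.nonzero(m); b.append((c,u.mean()+x,v.mean()+y))
print('blue plug now',tri(b),'was .592 -.269 .036')
print(ticket.job_done())
E
```

```text
134:255,255,255
136:255,255,255
138:99,102,216
-108:120,239,70
-106:240,245,245
-104:255,246,255
t 33.42 tcp [0.4452 0.1397 0.201 ] fix [-0.1572  0.0038  0.201 ] heading 81.24 F [-0.   0.2  0.5] w 0.0
tool shift units [-0.069 -0.705 -0.102] turn -0.4
grip [-0.05801715 -0.00041208  0.1214443 ]
blue plug now [ 0.591807   -0.26912934  0.03564228] was .592 -.269 .036
the job is handed in; nothing more can be done
None
```

I did the steps in order and handed the job in at about 33 s of the 72 s; no verdict is reported. I rolled the tube along the rails into the V notches, pushed it endways to the red stop, pushed the green plug home, and swung the clamp down.

| Last check | Result |
|---|---|
| Tube seated in the V | mouth measured at x 2 mm, z 77.7 mm when it dropped in |
| Tube against the stop | ends at about y +136 mm and −106 mm, expected +135 and −105 |
| Plug home | flange flush with the tube's mouth in the picture; about 11 N felt at the end of the push |
| Clamp down | shut fingertips met the grip top at z 0.127 m with 24 N; a level arm gives 0.126 |
| Blue plug | same position as at the start |
| Robot | clear, with no contact force |

- **Clamp reading that disagreed:** the camera put the grip about 3 mm high (z 0.121 m, expected 0.118). I put this down to only its upper faces being visible, because the touch check read level.
- **Squareness:** the tube's squareness in the V was checked only roughly. One far-end reading was about 6 mm off in x from the mouth, inside that method's error.
- **Tool tilt:** the tool drifted to about 9° of tilt after contacts, with no visible harm.
- **Other bench items:** I did not measure the brush, can, hoop, hammer, square or tape again; the arm met no unexpected force.

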